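# Start the battery charger under its push-latch cover

## Robot

A 7-joint arm with a two-finger parallel gripper is mounted at the origin on the work surface. World frame = base frame: x ahead of the robot, y to its left, z up, the work surface at z = 0. Lengths are in m, angles in rad, forces in N, time in s.
With the tool pointing down it reaches from about 0.4 to 0.85 m from the base axis. Payload 4.5 kg.
Tool frame: the origin (TCP) lies at the very end of the fingers, on their centre line; the grasp point (between the pads) lies 19 mm behind it (r.pinch_z is the distance from the TCP to the grasp point, in m); x points along the fingers, y is the direction in which the jaws open and shut, and the axes are right-handed (so a half turn about x gives the same grasp; the last joint's range is limited). The gripper opens to 88 mm and grips with 3 to 60 N. Pads are 18 mm wide; open, the fingers measure 123 mm over their backs; the gripper's body (75 mm by 187 mm) begins 45 mm behind the grasp point.
Start: joints at [0.034, 0.689, -0.195, 1.565, 0.157, 0.902, -0.215], TCP at [0.625, 0, 0.239] pointing down, gripper open.
Joint ranges: [-3.01, 3.01], [-0.46, 2.08], [-1.47, 1.51], [0.13, 2.56], [-1, 4.14], [0.04, 2.09], [-2.66, 2.66]. Speed limits (rad/s): [2.57, 2.57, 3.14, 3.14, 3.14, 3.14, 3.14].

## Interface

Orientations are given as a unit quaternion [x, y, z, w].
In Python, from plant import telemetry, cams, job, r gives the robot as it stands.
- The arm moves only by the tool send_rows, never from a script. Its argument "commands" is one flat list of numbers, 7 for each row, row after row: the shift along the world's x, y, z as a fraction of full scale, then the turn, a rotation vector about the world's x, y, z as a fraction of full scale, then the closure, from 0 (fully open) to 1 (shut). In form: [dx, dy, dz, wx, wy, wz, claw, dx, dy, dz, wx, wy, wz, claw, ...]. A call has 1 to 12 rows; each row shifts and turns the pose as measured when the row begins; what a row does not reach is not made up. Full scale, the value 1, is 250 mm for a shift and 90 degrees for a turn. A row lasts 1/10 s, in which the tool goes at most 50 mm and 8.59 degrees, less where a joint would pass 70% of its speed; a pose out of reach is approached as far as the arm can. A call with a number of a shift or a turn outside -1 to 1 is refused whole. A call with a gripper value outside its range is refused whole. The fingers move at their own pace and stop on an object; "newtons" is the grip in N (left out, the last holds). Time passes only in rows, so rows that do not move let the fingers close. It gives the time, the measured TCP pose, the force and the opening at its end, in the units of the state.
- telemetry.get_state(): the state, without advancing time (a new reading comes with each control period).
- cams.snapshot(name): name is "scene" or "side" or "wrist"; returns a dict with "image" (480x640x3 uint8, blue, green, red), "intrinsics" (3x3 intrinsics, pixels), "world_to_cam" (4x4, takes a point from world to camera coordinates). Camera axes: x right, y down, z forward; pixel columns grow to the right and rows downward; lengths in m; the calibration is good to about 2 mm. A picture is of the moment at which its call begins. There is no depth.
- job.finish_job(): hands the job in, once; it reports no verdict.
The state is a dict: "clock": time; "q": joint angles; "qd": joint speeds; "joint_torque": joint torques, N m; "tool_pos": TCP position; "eef_rot": TCP orientation; "contact_force": force on the tool from outside, world axes, zero at the start; "moment": the same for the moment, N m; "opening": opening from 0.0 (shut) to 1.0 (fully open).
Only numpy, scipy, OpenCV 4.12 (cv2) and the standard library are available. Lean on these libraries where they do the work, as an engineer would, in place of code of your own. Each camera call takes 0.05 s, during which the arm holds its last target.

## Task

Start the motorbike's battery charger: press in the grey cover on top of it so that it pops up, let it swing fully open, press the green start button underneath fully down and let it come back up, then push the cover down and press it in again so that it stays latched flush. Do it all by touch with the fingertips or the outside of the fingers, picking nothing up; do not press the red stop button, leave the other things on the bench and on the charger where they are, and finish clear of everything.

Things in the scene. Friction and masses are not known exactly. Their poses are not given: they have to be found in the camera images.
- charger: Red battery charger, a fixed box 220 (x) x 280 (y) x 120 mm. Origin: centre of its underside, on the bench; x points from its front (vents, terminals; nearest the robot) to its back, z up. Flat top at z 120 mm, with a well (x -62 to 62, y -117 to 17 mm, floor 42 mm below the top) closed flush by the grey cover. A dark display fills the rest of the top (y 40 to 120 mm).
- cover (a joint): Grey push-latch cover, 120 (x) x 130 (y) x 6 mm, hinged at its far edge. Angle in rad: 0 = latched, flush; 1.3 = fully open, 15 degrees short of upright; stop at -0.08 (free edge 9 mm below flush). Starts latched. Pressed in beyond -0.04 (5 mm at the free edge) and let go, it springs up to 1.3 in about 2 s; pushed down, pressed in beyond -0.04 and let go, it stays latched at 0. Each press changes over.
- cover_mark (a point): Yellow dot 18 mm across on the cover's outer (upper) face, on its centre line, 20 mm from the free edge, 100 mm from the hinge: the place to press. Moves with the cover; x points from free edge to hinge, z out of the outer face. Pushing here takes 2 to 4 N; a few N more against the stop do no harm. Let go before it latches, the cover springs open again.
- cover_edge (a point): Middle of the cover's free edge, at its outer face, 120 mm from the hinge; moves with the cover. With the cover fully open it stands about 113 mm above the charger's top.
- cover_hinge (a point): Point on the hinge axis at the middle of the cover's width, at x 60, y -50, z 117 mm of the charger; the hinge axis runs along the charger's y. The point's axes turn with the cover.
- start_button (a joint): Green start button in the well under the cover: how far it is pressed down (m), 0 = up, 0.006 = fully down. It springs back when let go; fully down takes about 4 N.
- start_button_top (a point): Centre of the top of the green start button, 26 mm across, facing up, standing 10 mm above its grey housing (42 mm across), 20 mm below the charger's top and 26 mm in from the well's front wall. Green and red may stand either way round, 58 mm apart along the charger's y, each 38 mm from the nearer side wall.
- stop_button (a joint): Red stop button beside the green one, the same size and spring: how far it is pressed down (m), 0 = up. Not to be pressed.
- stop_button_top (a point): Centre of the top of the red stop button.
- socket: loose steel socket (tool bit) standing on the charger's top, beside the cover, 26 mm across, 34 mm tall; a bystander. Origin: on its axis, on its underside.
- screwdriver: loose screwdriver with an orange handle lying on the bench in front of the charger; a bystander. Origin: about the middle of its length, on its underside.
- wrench: loose steel wrench lying on the bench in front of the charger; a bystander. Origin: about the middle of its length, on its underside.
- spray_can: loose blue spray can, 60 mm across, 160 mm tall, standing to one side of the charger; a bystander. Origin: on its axis, on its underside.
- mug: loose white mug, 80 mm across, 95 mm tall, standing to one side of the charger; a bystander. Origin: on its axis, on its underside.
- jar: loose amber glass jar, 70 mm across, 90 mm tall, standing to one side of the charger; a bystander. Origin: on its axis, on its underside.
- tape_roll: loose black tape roll lying flat, 96 mm across, 45 mm tall, to one side of the charger; a bystander. Origin: on its axis, on its underside.

How it is judged:
By the outcome, as a careful person would: the job done as asked, in the order asked, and still so for the second after the job is handed in, with the robot touching nothing.
It also fails if it takes over 54 s, if anything falls off the work surface, if the arm or the gripper's body presses on something with over 40 N, if the wrist force passes 120 N, or if a joint passes its speed limit or range.

## Working session

There is one attempt and no reset: what is moved stays moved. The work goes in short steps, Python scripts to look and compute and a tool call to move; the robot and the scene stay as the last step left them, time stands still between calls to the robot, and variables do not carry over. Pictures are saved under pics/ and viewed, and the job is handed in when it is done.

Besides the shell and the picture viewer there is one more tool, called after "Call:" in YAML: its name, and indented under it one key for each argument. send_rows: Moves the arm, as the interface text tells. Its arguments: {"type":"object","properties":{"commands":{"type":"array"},"newtons":{"type":"number"}},"required":["commands"]}

```bash
mkdir -p pics; ls; python3 - <<'E'
from plant import telemetry,cams,job,r
import cv2
s=telemetry.get_state();print(s)
for n in("scene","side","wrist"):
    d=cams.snapshot(n);cv2.imwrite(f"pics/{n}0.png",d["image"]);print(n,d["intrinsics"].tolist(),d["world_to_cam"].round(4).tolist())
E
```

```text
pics
{'clock': 0.0, 'q': array([ 0.03381099,  0.68999843, -0.19450257,  1.56635281,  0.15729423,
        0.90249146, -0.21508874]), 'qd': array([ 1.29293724e-03,  1.35480044e-03, -3.58240190e-05,  8.13486131e-04,
        7.30147886e-04,  4.39799585e-04,  9.68168921e-04]), 'joint_torque': array([ 3.38560185e-04, -5.27571630e+01, -1.26686912e+00, -1.53434461e+01,
       -5.26333472e-02,  6.56995355e-03,  1.65937727e-04]), 'tool_pos': array([ 6.24361155e-01, -6.14304123e-05,  2.37898386e-01]), 'eef_rot': array([-0.49948384, -0.50044786,  0.50047904, -0.49958839]), 'contact_force': array([ 0.74205195, -0.43479631,  0.02713296]), 'moment': array([-0.04188002,  0.00273084,  0.02136178]), 'opening': 0.9993498346834694}
scene [[578.7656047082521, 0.0, 323.11112155522096], [0.0, 578.7656047082521, 247.4271687611254], [0.0, 0.0, 1.0]] [[-0.8879, 0.4598, 0.018, 0.453], [0.3189, 0.6431, -0.6962, -0.0801], [-0.3317, -0.6124, -0.7176, 1.613], [0.0, 0.0, 0.0, 1.0]]
side [[455.0052685692878, 0.0, 324.0664225268478], [0.0, 455.0052685692878, 236.53661341704932], [0.0, 0.0, 1.0]] [[0.9845, -0.1744, 0.0186, -0.5058], [-0.0701, -0.4886, -0.8697, 0.1298], [0.1607, 0.8549, -0.4932, 0.998], [0.0, 0.0, 0.0, 1.0]]
wrist [[401.83867371111387, 0.0, 316.7706608646371], [0.0, 401.83867371111387, 236.6450686611028], [0.0, 0.0, 1.0]] [[1.0, -0.0004, -0.0009, -0.6252], [-0.0001, -0.9576, 0.288, -0.039], [-0.0009, -0.288, -0.9576, 0.3895], [0.0, 0.0, 0.0, 1.0]]
```

View pics/scene0.png

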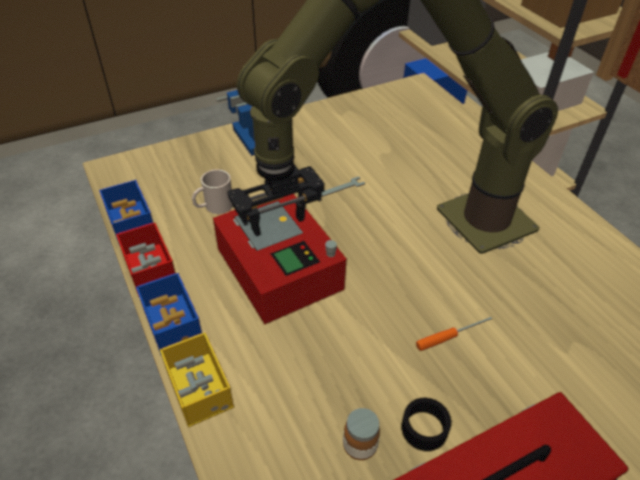

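View pics/side0.png

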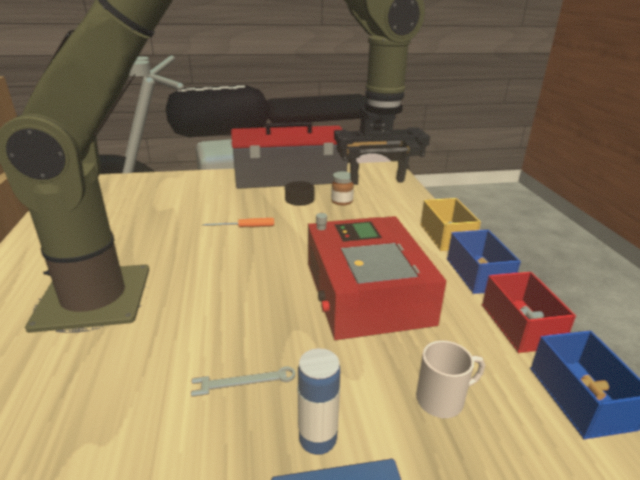

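View pics/wrist0.png

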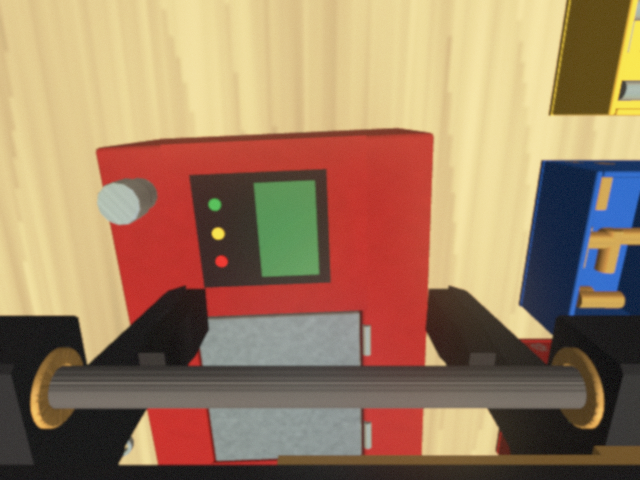

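```bash
python3 - <<'E'
import cv2
a=cv2.imread("pics/side0.png")[195:345,290:450];cv2.imwrite("pics/side0z.png",cv2.resize(a,None,fx=5,fy=5,interpolation=cv2.INTER_CUBIC)[:600*2])
E
python3 - <<'E'
import cv2
a=cv2.imread("pics/side0.png")[200:340,295:445];cv2.imwrite("pics/side0z.png",cv2.resize(a,None,fx=4,fy=4,interpolation=cv2.INTER_CUBIC))
a=cv2.imread("pics/scene0.png")[180:330,200:360];cv2.imwrite("pics/scene0z.png",cv2.resize(a,None,fx=4,fy=4,interpolation=cv2.INTER_CUBIC))
E
```

```text
(no output)
```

View pics/side0z.png

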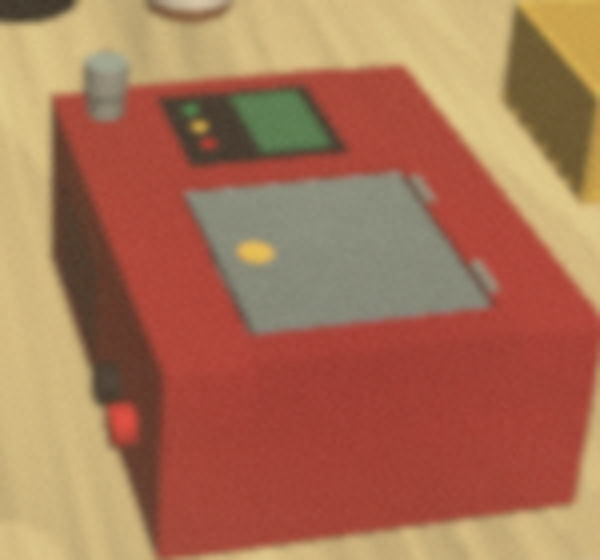

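View pics/scene0z.png

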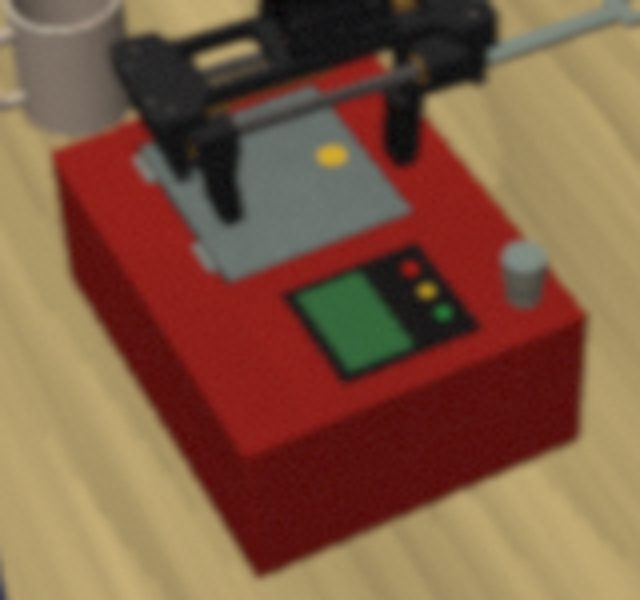

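```bash
cat > fit.py <<'E'
import numpy as np
from scipy.optimize import least_squares
K1=np.array([[578.7656,0,323.1111],[0,578.7656,247.42717],[0,0,1]]);W1=np.array([[-0.8879,0.4598,0.018,0.453],[0.3189,0.6431,-0.6962,-0.0801],[-0.3317,-0.6124,-0.7176,1.613]])
K2=np.array([[455.00527,0,324.06642],[0,455.00527,236.536613],[0,0,1]]);W2=np.array([[0.9845,-0.1744,0.0186,-0.5058],[-0.0701,-0.4886,-0.8697,0.1298],[0.1607,0.8549,-0.4932,0.998]])
def proj(K,W,P):
    p=K@(W[:,:3]@np.asarray(P,float)+W[:,3]);return p[:2]/p[2]
E
cat > a.py <<'E'
from fit import *
S={(-110,140,120):(53,97),(110,140,120):(403,66),(110,-140,120):(600,318),(-110,-140,120):(160,372),(-60,15,120):(186,191),(60,15,120):(405,172),(60,-115,120):(493,308),(-60,-115,120):(255,333),(-40,-50,120):(256,252),(-110,-140,0):(158,557)}
C={(-110,140,120):(585,318),(110,140,120):(245,457),(110,-140,120):(55,153),(-110,140,0):(578,438),(110,140,0):(260,577),(-60,15,120):(410,211),(60,15,120):(230,281),(-40,-50,120):(332,155)}
def w(v,P):
    c,s=np.cos(v[2]),np.sin(v[2]);x,y,z=np.array(P)/1e3
    return [v[0]+c*x-s*y,v[1]+s*x+c*y,z]
def f(v,show=0):
    o=[]
    for D,K,W,ox,oy in((S,K2,W2,295,200),(C,K1,W1,200,180)):
        for P,(u,q) in D.items():
            e=proj(K,W,w(v,P))-[ox+u/4-.4,oy+q/4-.4];o+=list(e)
            if show:print(P,e.round(1))
    return np.array(o)
r=least_squares(f,[.65,.05,0],loss='soft_l1');f(r.x,1);v=r.x;print(v)
for n,P in dict(dot=(-40,-50,120),hinge=(60,-50,117),b1=(-36,-21,100),b2=(-36,-79,100),corner=(-110,140,120)).items():print(n,np.round(w(v,P),4))
def g(p):return np.r_[proj(K1,W1,[*p[:2],.12])-[200+523/4-.4,180+297/4-.4],proj(K2,W2,[*p[:2],.12])-[295+106/4-.4,200+112/4-.4]]
q=least_squares(g,[.6,.2]);print('socket',q.x,q.fun)
E
python3 a.py
```

```text
(-110, 140, 120) [-1.5 -1.9]
(110, 140, 120) [ 0.1 -1.9]
(110, -140, 120) [2.6 0.2]
(-110, -140, 120) [0.6 0.2]
(-60, 15, 120) [-0.6 -0.4]
(60, 15, 120) [-1.9 -1. ]
(60, -115, 120) [-0.3 -1.8]
(-60, -115, 120) [-0.5 -1. ]
(-40, -50, 120) [-0.3 -0.3]
(-110, -140, 0) [-0.8  3.9]
(-110, 140, 120) [ 0.7 -1.7]
(110, 140, 120) [-0.5 -0.5]
(110, -140, 120) [-2.6 -1.4]
(-110, 140, 0) [0.2 1.7]
(110, 140, 0) [-1.2  2.5]
(-60, 15, 120) [-0.4 -0.7]
(60, 15, 120) [-0.7 -0.8]
(-40, -50, 120) [-0.7 -0.1]
[ 0.59524375 -0.08200127  0.04608325]
dot [ 0.5576 -0.1338  0.12  ]
hinge [ 0.6575 -0.1292  0.117 ]
b1 [ 0.5602 -0.1046  0.1   ]
b2 [ 0.5629 -0.1626  0.1   ]
corner [0.4789 0.0528 0.12  ]
socket [0.50793871 0.0247067 ] [-0.55133954 -0.29315986 -0.44588379 -0.77985365]
```

```bash
python3 - <<'E'
from fit import *
for n,p in dict(spray=(318,436),mug=(443,402)).items():
    print(n,least_squares(lambda v:proj(K2,W2,[v[0],v[1],0])-p,[.5,-.4]).x)
E
```

```text
spray [ 0.4287512  -0.42619034]
mug [ 0.6464757  -0.39553113]
```

Call:
send_rows:
  commands: [-0.04,-0.08,0,0,0,0.095,1,-0.04,-0.08,0,0,0,0.095,1,-0.04,-0.08,0,0,0,0.095,1,-0.04,-0.08,0,0,0,0.095,1,-0.04,-0.08,0,0,0,0.095,1,-0.04,-0.08,0,0,0,0.095,1,0,0,0,0,0,0.095,1,0,0,0,0,0,0.095,1,0,0,0,0,0,0.095,1,0,0,0,0,0,0.095,1]

```text
clock: 1.15
tool_pos: [0.5589, -0.1251, 0.2348]
eef_rot: [0.021, 0.709, -0.026, 0.704]
contact_force: [0.6, -0.8, 0.4]
opening: 0.114
```

```bash
cat > snap.py <<'E'
import sys,cv2
from plant import telemetry,cams
from scipy.spatial.transform import Rotation as R
import numpy as np
s=telemetry.get_state();print(s["clock"],s["tool_pos"].round(4),s["contact_force"].round(1),s["opening"].round(3));print("tool axes (cols)\n",R.from_quat(s["eef_rot"]).as_matrix().round(3))
for n in sys.argv[2:]:
    d=cams.snapshot(n);cv2.imwrite(f"pics/{n}{sys.argv[1]}.png",d["image"]);
    if n=="wrist":
        W=d["world_to_cam"];
        for P in([.5576,-.1338,.12],[.4789,.0528,.12],s["tool_pos"]):
            p=d["intrinsics"]@(W[:3,:3]@np.array(P)+W[:3,3]);print(P,p[:2]/p[2])
E
python3 snap.py 1 wrist side
```

```text
Traceback (most recent call last):
  File "snap.py", line 5, in <module>
    s=telemetry.get_state();print(s["clock"],s["tool_pos"].round(4),s["contact_force"].round(1),s["opening"].round(3));print("tool axes (cols)\n",R.from_quat(s["eef_rot"]).as_matrix().round(3))
                                                                                                ^^^^^^^^^^^^^^^^^^
AttributeError: 'float' object has no attribute 'round'
```

```bash
sed -i 's/s\["opening"\].round(3)/round(s["opening"],3)/' snap.py; python3 snap.py 1 wrist side
```

```text
1.15 [ 0.5589 -0.1251  0.2348] [ 0.6 -0.8  0.4] 0.114
tool axes (cols)
 [[-0.007  0.066  0.998]
 [-0.007  0.998 -0.066]
 [-1.    -0.008 -0.007]]
[0.5576, -0.1338, 0.12] [304.56823587 229.55674262]
[0.4789, 0.0528, 0.12] [601.70481546  85.60298069]
[ 0.55891233 -0.12505375  0.23477838] [315.8408603 307.3698939]
```

View pics/wrist1.png

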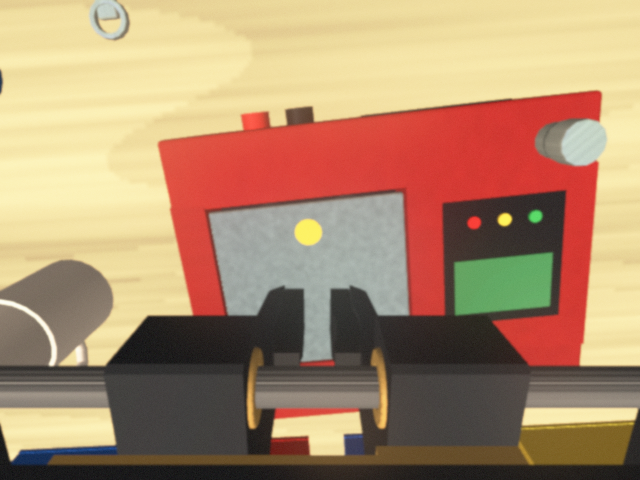

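View pics/side1.png

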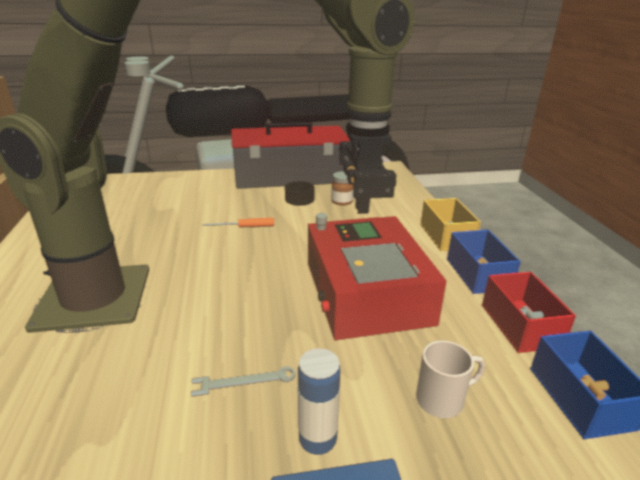

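Call:
send_rows:
  commands: [0,-0.026,-0.12,0,0,0.07,1,0,0,-0.12,0,0,0,1,0,0,-0.12,0,0,0,1,0,0,0,0,0,0,1]

```text
clock: 1.65
tool_pos: [0.5597, -0.1322, 0.1428]
eef_rot: [-0.012, 0.708, 0.006, 0.706]
contact_force: [-1.2, -0.3, 0.4]
opening: 0.007
```

```bash
python3 snap.py 2 side
```

```text
1.65 [ 0.5597 -0.1322  0.1428] [-1.2 -0.3  0.4] 0.007
tool axes (cols)
 [[-0.004 -0.026  1.   ]
 [-0.008  1.     0.026]
 [-1.    -0.008 -0.004]]
```

View pics/side2.png

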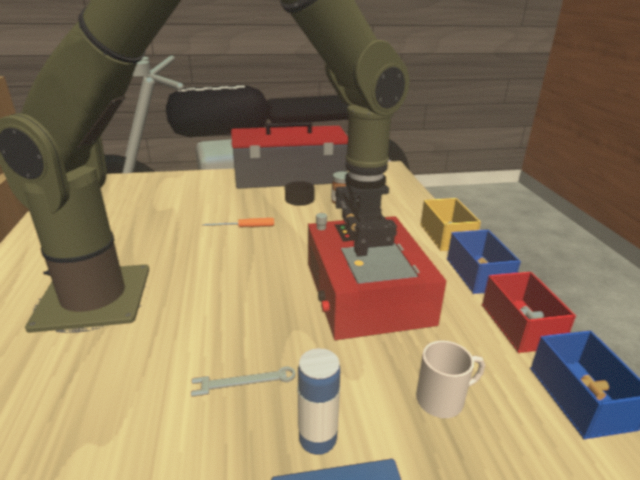

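Call:
send_rows:
  commands: [-0.006,0,-0.05,0,0,0,1,0,0,-0.04,0,0,0,1,0,0,-0.03,0,0,0,1,0,0,-0.02,0,0,0,1]

```text
clock: 2.1
tool_pos: [0.563, -0.1314, 0.1126]
eef_rot: [-0.011, 0.704, 0.005, 0.71]
contact_force: [-7.9, 0.0, 34.7]
opening: 0.001
```

Call:
send_rows:
  commands: [-0.02,0,0.15,0,0,0,1,-0.12,0,0.16,0,0,0,1,-0.12,0,0.16,0,0,0,1,-0.12,0,0.16,0,0,0,1,-0.1,0,0.1,0,0,0,1]

```text
clock: 2.6
tool_pos: [0.4417, -0.13, 0.2957]
eef_rot: [-0.011, 0.705, 0.005, 0.709]
contact_force: [0.5, -0.7, 0.3]
opening: 0.006
```

```bash
python3 snap.py 3 side
```

```text
2.6 [ 0.4417 -0.13    0.2957] [ 0.5 -0.7  0.3] 0.006
tool axes (cols)
 [[ 0.006 -0.023  1.   ]
 [-0.008  1.     0.023]
 [-1.    -0.008  0.006]]
```

View pics/side3.png

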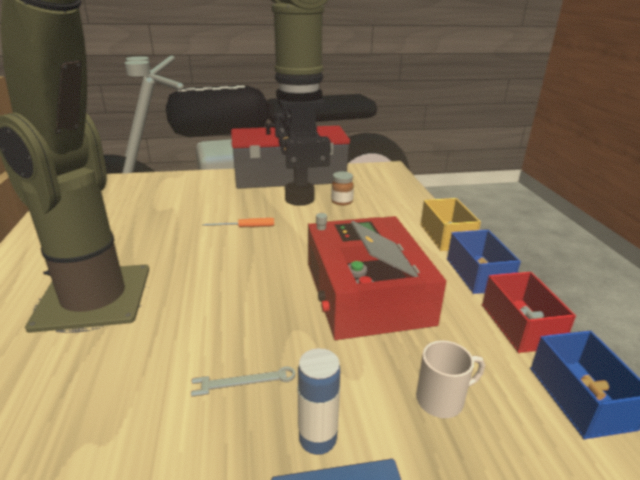

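Cover is rising; the green button is the one farther from the side camera (+y). Let it open fully, then look.

Call:
send_rows:
  commands: [0,0,0,0,0,0.013,1,0,0,0,0,0,0,1,0,0,0,0,0,0,1,0,0,0,0,0,0,1,0,0,0,0,0,0,1,0,0,0,0,0,0,1,0,0,0,0,0,0,1,0,0,0,0,0,0,1,0,0,0,0,0,0,1,0,0,0,0,0,0,1,0,0,0,0,0,0,1,0,0,0,0,0,0,1]

```text
clock: 3.85
tool_pos: [0.4407, -0.1301, 0.2957]
eef_rot: [-0.019, 0.705, 0.013, 0.709]
contact_force: [0.2, 0.2, -0.1]
opening: 0.004
```

Call:
send_rows:
  commands: [0,0,0,0,0,0,1,0,0,0,0,0,0,1,0,0,0,0,0,0,1,0,0,0,0,0,0,1]

```text
clock: 4.25
tool_pos: [0.4407, -0.1302, 0.2958]
eef_rot: [-0.019, 0.705, 0.013, 0.709]
contact_force: [-0.6, -0.0, -0.1]
opening: 0.001
```

```bash
python3 snap.py 4 side scene wrist; python3 - <<'E'
import cv2
for n,(x,y) in dict(side=(290,180),scene=(190,160)).items():
    a=cv2.imread(f"pics/{n}4.png")[y:y+150,x:x+170];cv2.imwrite(f"pics/{n}4z.png",cv2.resize(a,None,fx=4,fy=4,interpolation=cv2.INTER_CUBIC))
E
```

```text
4.25 [ 0.4407 -0.1302  0.2958] [-0.6 -0.  -0.1] 0.001
tool axes (cols)
 [[ 0.006 -0.045  0.999]
 [-0.009  0.999  0.045]
 [-1.    -0.009  0.005]]
[0.5576, -0.1338, 0.12] [308.6064812  334.22913403]
[0.4789, 0.0528, 0.12] [532.08084062 261.91188265]
[ 0.44070864 -0.13019081  0.29582114] [316.00491761 307.2298005 ]
```

View pics/side4z.png

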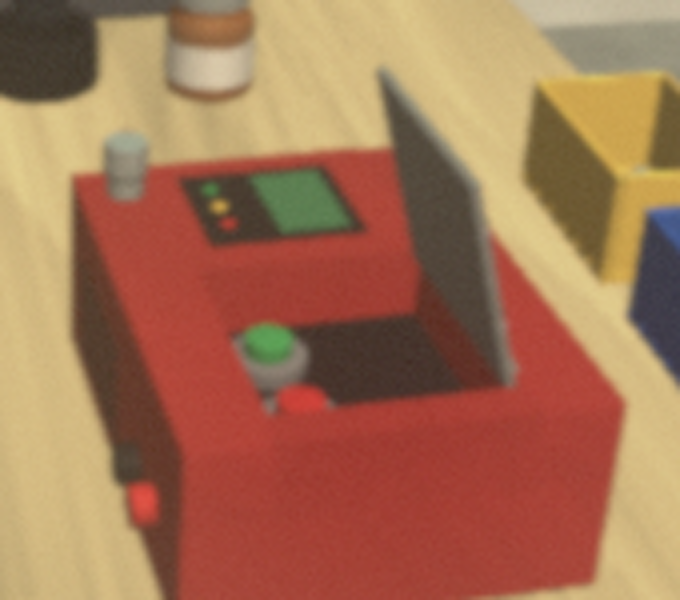

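View pics/scene4z.png

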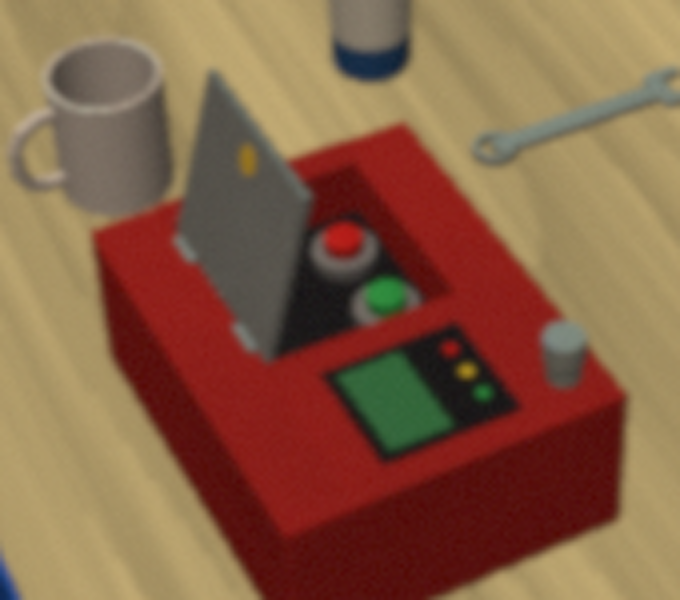

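View pics/wrist4.png

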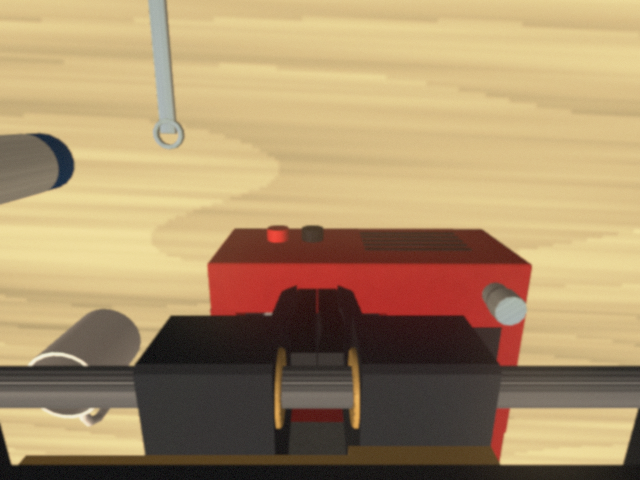

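```bash
python3 - <<'E'
from fit import *
def tri(s,c):
    g=lambda p:np.r_[proj(K2,W2,p)-[290+s[0]/4-.4,180+s[1]/4-.4],proj(K1,W1,p)-[190+c[0]/4-.4,160+c[1]/4-.4]]
    q=least_squares(g,[.55,-.1,.1]);return q.x.round(4),q.fun.round(1)
print('green',tri((268,338),(386,289)));print('red',tri((303,398),(343,237)))
print('edgeL',tri((383,70),(308,195)),'edgeR',tri((475,186),(213,73)))
E
```

```text
green (array([ 0.5609, -0.1066,  0.098 ]), array([-0.5, -0.1, -0.6,  0.1]))
red (array([ 0.5655, -0.1616,  0.0975]), array([-0.5, -0.1, -0.6,  0.1]))
edgeL (array([ 0.6222, -0.0691,  0.2303]), array([-0.7, -0.1, -0.8,  0.1])) edgeR (array([ 0.6287, -0.1933,  0.2289]), array([-0.5, -0. , -0.7,  0. ]))
```

Call:
send_rows:
  commands: [0.12,0.03,0,0,0,0,1,0.12,0.03,0,0,0,0,1,0.12,0.03,-0.05,0,0,0,1,0.12,0.02,-0.05,0,0,0,1,0,0,-0.1,0,0,0,1,0,0,0,0,0,0,1]

```text
clock: 5.0
tool_pos: [0.5646, -0.1025, 0.2441]
eef_rot: [-0.019, 0.705, 0.011, 0.709]
contact_force: [-0.8, 0.4, 0.4]
opening: 0.007
```

```bash
python3 snap.py 5 wrist
```

```text
5.0 [ 0.5646 -0.1025  0.2441] [-0.8  0.4  0.4] 0.007
tool axes (cols)
 [[ 0.005 -0.042  0.999]
 [-0.011  0.999  0.042]
 [-1.    -0.011  0.005]]
[0.5576, -0.1338, 0.12] [273.61387412 213.39331252]
[0.4789, 0.0528, 0.12] [569.38573097 105.10436591]
[ 0.56458905 -0.10252839  0.24406208] [316.07411096 307.31065797]
```

View pics/wrist5.png

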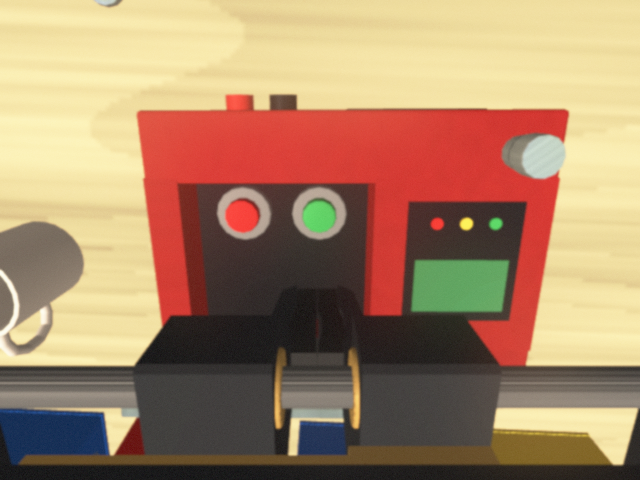

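```bash
python3 - <<'E'
from plant import cams
from scipy.optimize import least_squares
import numpy as np
d=cams.snapshot("wrist");K,W=d["intrinsics"],d["world_to_cam"]
def pr(P):
    p=K@(W[:3,:3]@np.array(P)+W[:3,3]);return p[:2]/p[2]
for n,px in dict(green=(319,216),red=(242,216)).items(): print(n,least_squares(lambda v:pr([*v,.1])-px,[.56,-.1]).x)
E
```

```text
green [ 0.56565917 -0.10184459]
red [ 0.56819829 -0.15940889]
```

Call:
send_rows:
  commands: [-0.008,-0.006,-0.12,0,0,0,1,0,0,-0.12,0,0,0,1,0,0,-0.12,0,0,0,1,0,0,-0.09,0,0,0,1,0,0,0,0,0,0,1]

```text
clock: 5.6
tool_pos: [0.5676, -0.1058, 0.1406]
eef_rot: [-0.018, 0.698, 0.008, 0.716]
contact_force: [-0.6, 0.5, 0.7]
opening: 0.003
```

```bash
python3 snap.py 6 side scene; python3 - <<'E'
import cv2
for n,(x,y) in dict(side=(290,180),scene=(190,160)).items():
    a=cv2.imread(f"pics/{n}6.png")[y:y+150,x:x+170];cv2.imwrite(f"pics/{n}6z.png",cv2.resize(a,None,fx=4,fy=4,interpolation=cv2.INTER_CUBIC))
E
```

```text
5.6 [ 0.5676 -0.1058  0.1406] [-0.6  0.5  0.7] 0.003
tool axes (cols)
 [[ 0.026 -0.037  0.999]
 [-0.014  0.999  0.038]
 [-1.    -0.015  0.025]]
```

View pics/side6z.png

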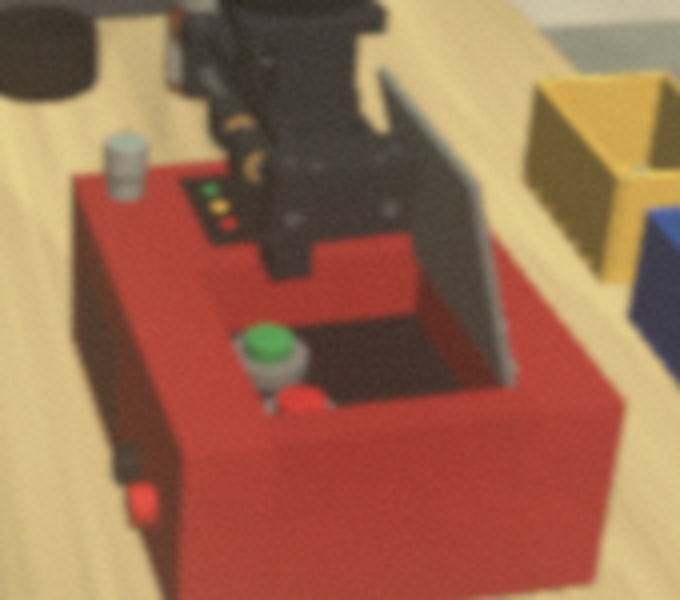

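View pics/scene6z.png

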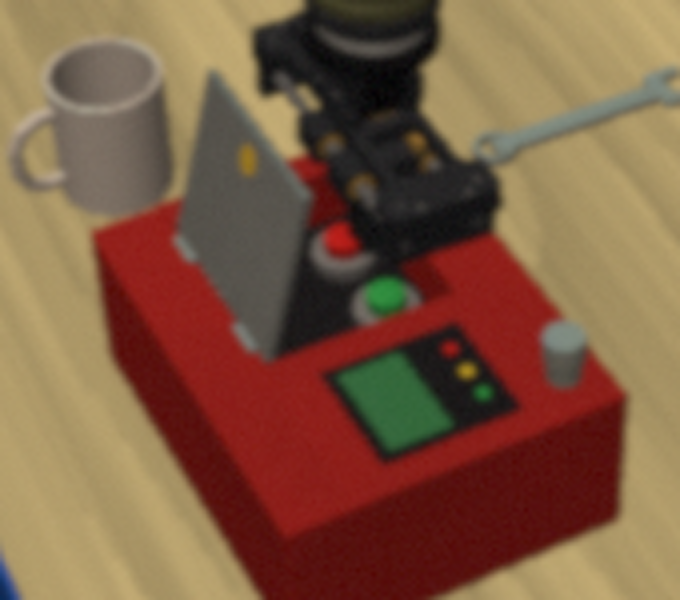

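Call:
send_rows:
  commands: [-0.02,0.004,-0.06,0.006,0.014,0,1,-0.008,0,-0.06,0,0.004,0,1,0,0,-0.03,0,0,0,1,0,0,0,0,0,0,1]

```text
clock: 6.1
tool_pos: [0.5647, -0.105, 0.107]
eef_rot: [-0.014, 0.704, 0.011, 0.71]
contact_force: [-0.6, 0.0, 0.7]
opening: 0.002
```

Call:
send_rows:
  commands: [-0.006,0.002,-0.025,0,0,0,1,-0.003,0,-0.025,0,0,0,1,0,0,-0.02,0,0,0,1]

```text
clock: 6.4
tool_pos: [0.5638, -0.1043, 0.0932]
eef_rot: [-0.015, 0.703, 0.01, 0.711]
contact_force: [-17.2, -1.2, 71.0]
opening: 0.003
```

Call:
send_rows:
  commands: [0,0,0.06,0,0,0,1,0,0,0.12,0,0,0,1,-0.02,0,0.16,0,0,0,1,-0.02,0,0.18,0,0,0,1,-0.02,0,0.18,0,0,0,1,0,0,0.15,0,0,0,1,0,0,0,0,0,0,1]

```text
clock: 7.1
tool_pos: [0.5467, -0.1029, 0.3138]
eef_rot: [-0.017, 0.703, 0.01, 0.711]
contact_force: [-0.2, 0.2, 0.3]
opening: 0.006
```

```bash
python3 snap.py 7 side wrist; python3 - <<'E'
import cv2
for n,(x,y) in dict(side=(290,180)).items():
    a=cv2.imread(f"pics/{n}7.png")[y:y+150,x:x+170];cv2.imwrite(f"pics/{n}7z.png",cv2.resize(a,None,fx=4,fy=4,interpolation=cv2.INTER_CUBIC))
E
```

```text
7.1 [ 0.5467 -0.1029  0.3138] [-0.2  0.2  0.3] 0.006
tool axes (cols)
 [[ 0.012 -0.038  0.999]
 [-0.009  0.999  0.038]
 [-1.    -0.009  0.012]]
[0.5576, -0.1338, 0.12] [282.81093901 216.05802176]
[0.4789, 0.0528, 0.12] [515.16601455 130.53075006]
[ 0.54671902 -0.10288686  0.31383108] [316.92809239 313.21898308]
```

View pics/side7z.png

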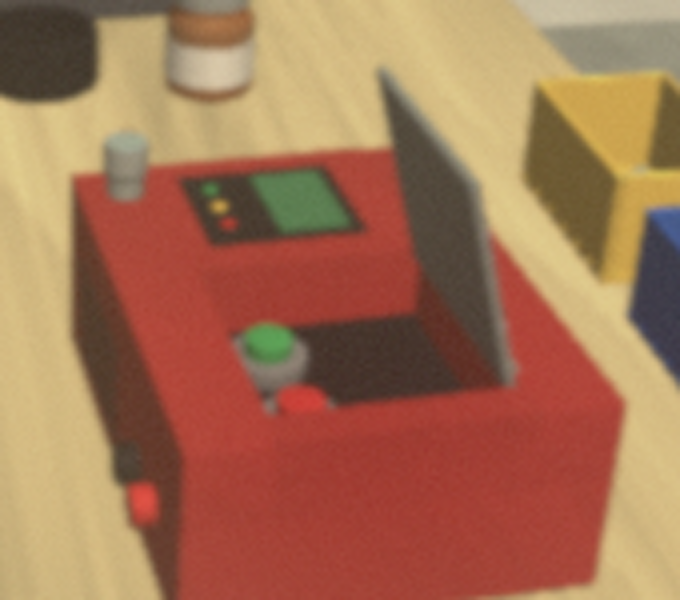

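View pics/wrist7.png

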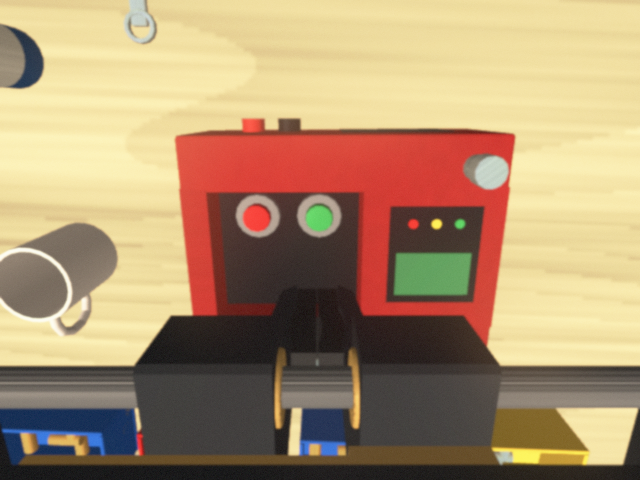

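Call:
send_rows:
  commands: [0.13,-0.03,0,0,0,0,1,0.13,-0.03,0,0,0,0,1,0.13,-0.03,0,0,0,0,1,0.13,-0.02,0,0,0,0,1,0.05,0,-0.08,0,0.008,0,1,0,0,-0.1,0,0,0,1,0,0,-0.1,0,0,0,1,0,0,0,0,0,0,1]

```text
clock: 8.0
tool_pos: [0.6827, -0.1333, 0.2166]
eef_rot: [-0.02, 0.721, 0.01, 0.692]
contact_force: [-1.3, -0.4, -0.6]
opening: 0.006
```

```bash
python3 snap.py 8 side scene; python3 - <<'E'
import cv2
for n,(x,y) in dict(side=(290,160),scene=(170,140)).items():
    a=cv2.imread(f"pics/{n}8.png")[y:y+150,x:x+170];cv2.imwrite(f"pics/{n}8z.png",cv2.resize(a,None,fx=4,fy=4,interpolation=cv2.INTER_CUBIC))
E
```

```text
8.0 [ 0.6827 -0.1333  0.2166] [-1.3 -0.4 -0.6] 0.006
tool axes (cols)
 [[-0.04  -0.042  0.998]
 [-0.014  0.999  0.042]
 [-0.999 -0.012 -0.041]]
```

View pics/side8z.png

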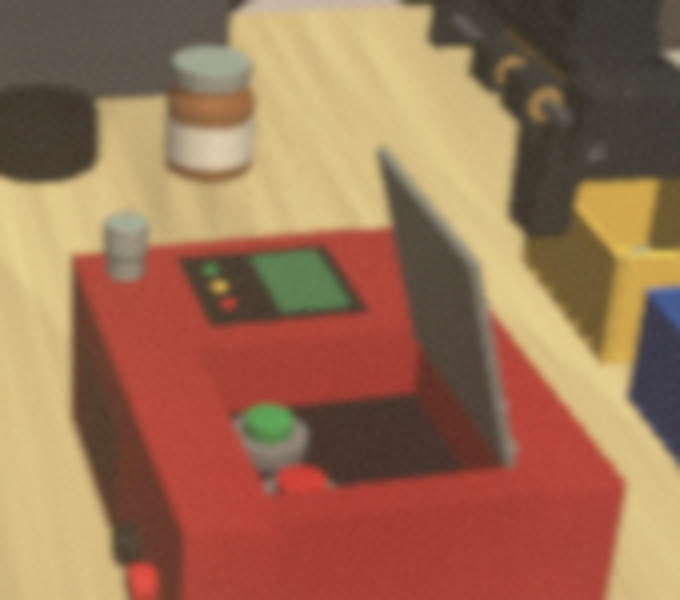

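View pics/scene8z.png

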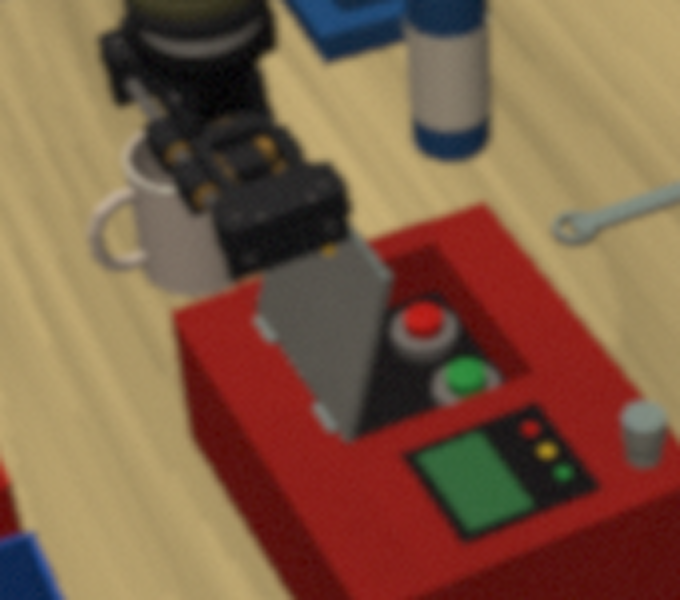

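Call:
send_rows:
  commands: [-0.12,0.006,0.008,0,0,0,1,-0.1,0,0,0,0,0,1,-0.09,0,-0.03,0,0,0,1]

```text
clock: 8.4
tool_pos: [0.6127, -0.13, 0.2195]
eef_rot: [-0.019, 0.713, 0.01, 0.701]
contact_force: [4.2, -1.0, 0.1]
opening: 0.006
```

Call:
send_rows:
  commands: [-0.04,0,-0.11,0,0,0,1,-0.06,0,-0.1,0,0,0,1]

```text
clock: 8.6
tool_pos: [0.5929, -0.1301, 0.1744]
eef_rot: [-0.019, 0.706, 0.009, 0.708]
contact_force: [1.0, -1.9, 6.3]
opening: 0.003
```

Call:
send_rows:
  commands: [-0.08,0,-0.06,0,0,0,1,-0.05,0,-0.08,0,0,0,1,-0.01,0,-0.05,0,0,0,1]

```text
clock: 8.9
tool_pos: [0.5662, -0.1301, 0.1351]
eef_rot: [-0.02, 0.698, 0.007, 0.716]
contact_force: [-13.3, -0.1, 33.1]
opening: 0.002
```

```bash
python3 snap.py 9 side scene; python3 - <<'E'
import cv2
for n,(x,y) in dict(side=(290,160),scene=(190,160)).items():
    a=cv2.imread(f"pics/{n}9.png")[y:y+150,x:x+170];cv2.imwrite(f"pics/{n}9z.png",cv2.resize(a,None,fx=4,fy=4,interpolation=cv2.INTER_CUBIC))
E
```

```text
8.9 [ 0.5662 -0.1301  0.1351] [-13.3  -0.1  33.1] 0.002
tool axes (cols)
 [[ 0.027 -0.038  0.999]
 [-0.017  0.999  0.039]
 [-0.999 -0.018  0.026]]
```

View pics/side9z.png

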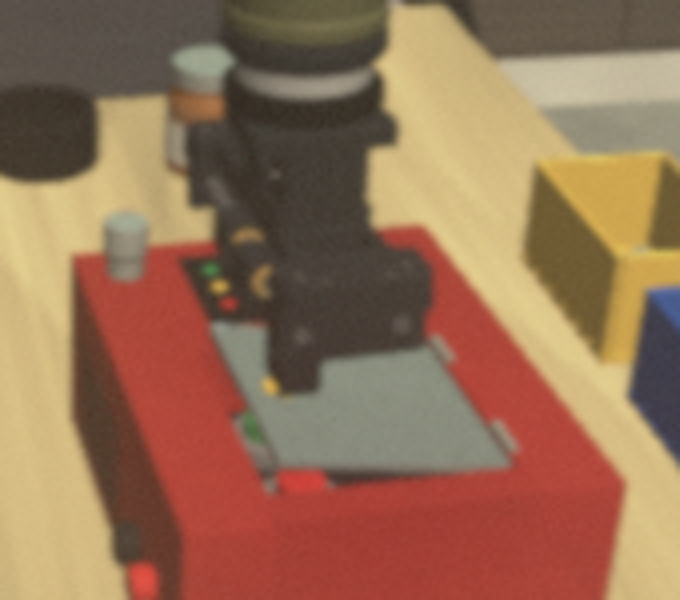

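View pics/scene9z.png

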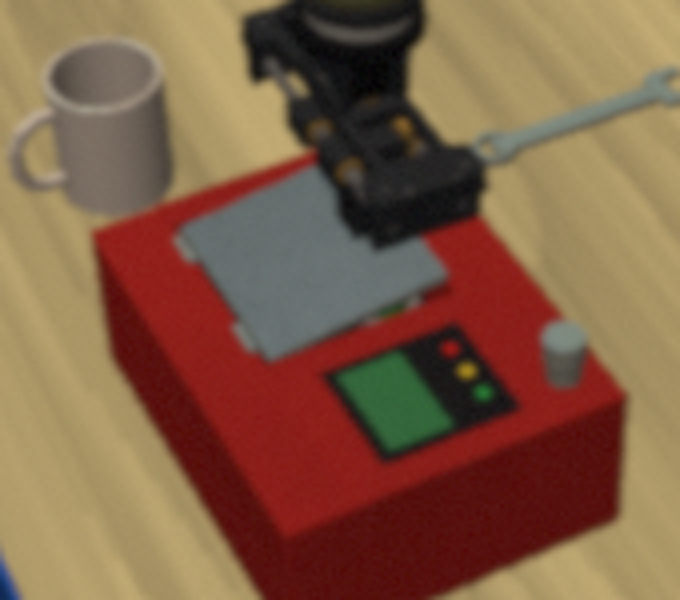

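Call:
send_rows:
  commands: [-0.01,0,-0.025,0,0.005,0,1,-0.006,0,-0.025,0,0,0,1,0,0,-0.02,0,0,0,1]

```text
clock: 9.3
tool_pos: [0.5647, -0.1301, 0.1214]
eef_rot: [-0.021, 0.698, 0.007, 0.716]
contact_force: [-8.7, -0.1, 25.6]
opening: 0.001
```

Call:
send_rows:
  commands: [-0.004,0,-0.02,0,0,0,1,0,0,-0.02,0,0,0,1]

```text
clock: 9.5
tool_pos: [0.5647, -0.13, 0.1135]
eef_rot: [-0.021, 0.697, 0.006, 0.717]
contact_force: [-3.8, 0.1, 3.7]
opening: 0.005
```

Call:
send_rows:
  commands: [0,0,-0.006,0,0,0,1,0,0,-0.006,0,0,0,1]

```text
clock: 9.7
tool_pos: [0.5648, -0.1301, 0.113]
eef_rot: [-0.022, 0.697, 0.005, 0.717]
contact_force: [-6.0, 0.7, 20.0]
opening: 0.008
```

Call:
send_rows:
  commands: [0,0,0.04,0,0,0,1,0,0,0.08,0,0,0,1,0,0,0.12,0,0,0,1,-0.1,0,0.15,0,0,0,1,-0.12,0,0.15,0,0,0,1,-0.12,0,0.1,0,0,0,1,-0.1,0,0,0,0,0,1,0,0,0,0,0,0,1,0,0,0,0,0,0,1,0,0,0,0,0,0,1,0,0,0,0,0,0,1]

```text
clock: 10.8
tool_pos: [0.4556, -0.1297, 0.2776]
eef_rot: [-0.022, 0.695, 0.005, 0.719]
contact_force: [0.5, 0.8, -1.0]
opening: 0.007
```

```bash
python3 snap.py 10 side scene; python3 - <<'E'
import cv2
for n,(x,y) in dict(side=(290,180),scene=(190,160)).items():
    a=cv2.imread(f"pics/{n}10.png")[y:y+150,x:x+170];cv2.imwrite(f"pics/{n}10z.png",cv2.resize(a,None,fx=4,fy=4,interpolation=cv2.INTER_CUBIC))
E
```

```text
10.8 [ 0.4556 -0.1297  0.2776] [ 0.5  0.8 -1. ] 0.007
tool axes (cols)
 [[ 0.035 -0.037  0.999]
 [-0.023  0.999  0.038]
 [-0.999 -0.025  0.034]]
```

View pics/side10.png

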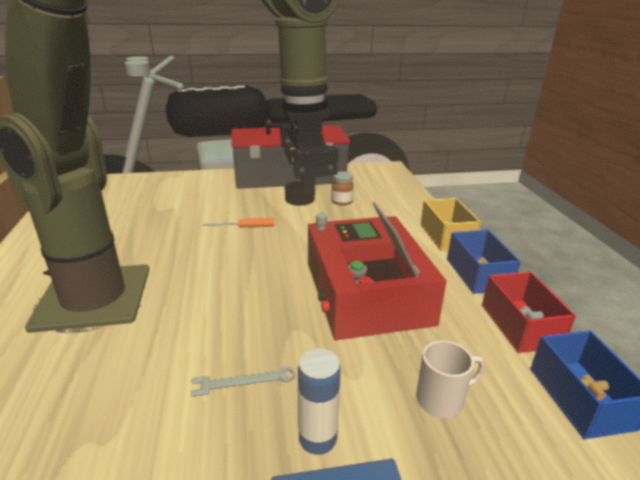

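View pics/side10z.png

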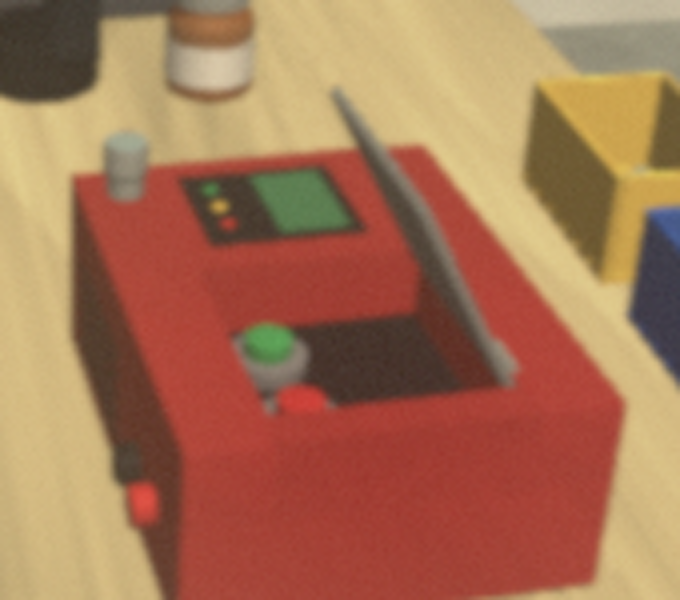

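View pics/scene10.png

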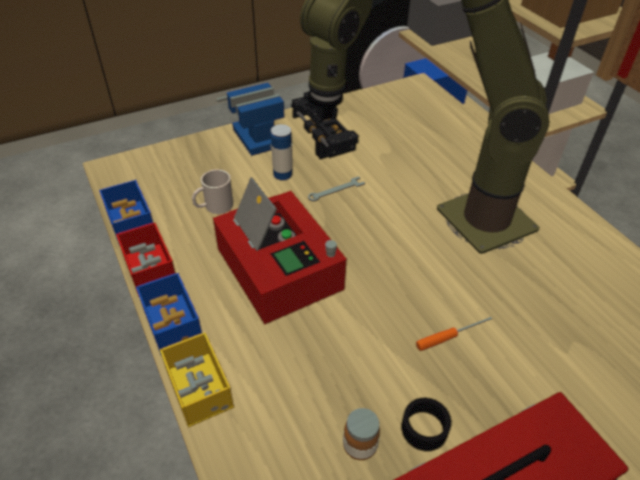

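Call:
send_rows:
  commands: [0,0,0.14,0.01,0.02,0,1,0,0,0.03,0,0,0,1,0.1,0,0,0,0,0,1,0.18,0,0,0,0,0,1,0.18,0,0,0,0,0,1,0.18,0,0,0,0,0,1,0.18,0,0,0,0,0,1,0.1,0,0,0,0,0,1,0,0,0,0,0,0,1]

```text
clock: 11.8
tool_pos: [0.6921, -0.1297, 0.3132]
eef_rot: [-0.016, 0.71, 0.01, 0.704]
contact_force: [-0.2, -0.5, 0.6]
opening: 0.004
```

```bash
python3 snap.py 11 side;python3 - <<'E'
import cv2
for n,(x,y) in dict(side=(290,160)).items():
    a=cv2.imread(f"pics/{n}11.png")[y:y+150,x:x+170];cv2.imwrite(f"pics/{n}11z.png",cv2.resize(a,None,fx=4,fy=4,interpolation=cv2.INTER_CUBIC))
E
```

```text
11.8 [ 0.6921 -0.1297  0.3132] [-0.2 -0.5  0.6] 0.004
tool axes (cols)
 [[-0.008 -0.036  0.999]
 [-0.009  0.999  0.036]
 [-1.    -0.008 -0.009]]
```

View pics/side11z.png

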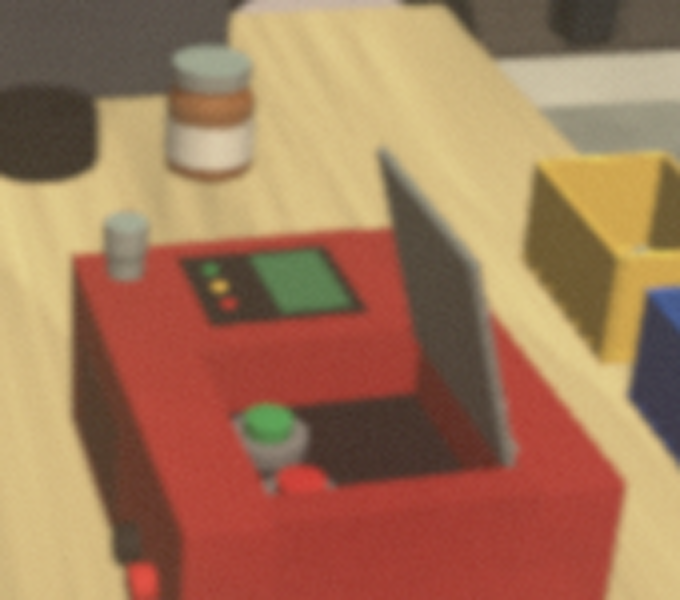

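Fully open again. Second closing, slower.

Call:
send_rows:
  commands: [0,0,-0.12,0,0,0,1,0,0,-0.14,0,0,0,1,0,0,-0.14,0,0,0,1,0,0,0,0,0,0,1,-0.1,0,0,0,0,0,1,-0.08,0,0,0,0,0,1]

```text
clock: 12.45
tool_pos: [0.6411, -0.1298, 0.212]
eef_rot: [-0.016, 0.71, 0.009, 0.704]
contact_force: [2.5, -0.7, -1.4]
opening: 0.004
```

Call:
send_rows:
  commands: [-0.06,0,-0.012,0,0,0,1,-0.06,0,-0.03,0,0,0,1,-0.05,0,-0.04,0,0,0,1,-0.05,0,-0.045,0,0,0,1]

```text
clock: 12.85
tool_pos: [0.5918, -0.1307, 0.192]
eef_rot: [-0.017, 0.7, 0.008, 0.714]
contact_force: [3.9, -0.6, 0.4]
opening: 0.007
```

Call:
send_rows:
  commands: [-0.03,0,-0.05,0,0.01,0,1,-0.03,0,-0.05,0,0.005,0,1,-0.03,0,-0.05,0,0.005,0,1]

```text
clock: 13.15
tool_pos: [0.571, -0.1316, 0.1589]
eef_rot: [-0.017, 0.708, 0.006, 0.706]
contact_force: [3.1, -0.6, 2.1]
opening: 0.005
```

Call:
send_rows:
  commands: [-0.015,0,-0.035,0,0.004,0,1,-0.015,0,-0.035,0,0.004,0,1,-0.01,0,-0.03,0,0.004,0,1]

```text
clock: 13.45
tool_pos: [0.5639, -0.1319, 0.1344]
eef_rot: [-0.017, 0.713, 0.006, 0.701]
contact_force: [-1.9, -1.0, 32.6]
opening: 0.001
```

Call:
send_rows:
  commands: [0,0,0,0,0,0,1]

```text
clock: 13.55
tool_pos: [0.5635, -0.1318, 0.134]
eef_rot: [-0.017, 0.713, 0.006, 0.701]
contact_force: [-0.3, -0.5, 0.0]
opening: 0.006
```

```bash
python3 snap.py 12 side wrist;python3 - <<'E'
import cv2
for n,(x,y) in dict(side=(290,160)).items():
    a=cv2.imread(f"pics/{n}12.png")[y:y+150,x:x+170];cv2.imwrite(f"pics/{n}12z.png",cv2.resize(a,None,fx=4,fy=4,interpolation=cv2.INTER_CUBIC))
E
```

```text
13.55 [ 0.5635 -0.1318  0.134 ] [-0.3 -0.5  0. ] 0.006
tool axes (cols)
 [[-0.017 -0.033  0.999]
 [-0.017  0.999  0.032]
 [-1.    -0.016 -0.018]]
[0.5576, -0.1338, 0.12] [312.15120777 280.7789769 ]
[0.4789, 0.0528, 0.12] [818.49840517 102.26909847]
[ 0.56346406 -0.13180724  0.13400928] [315.7314442  307.83300834]
```

View pics/side12z.png

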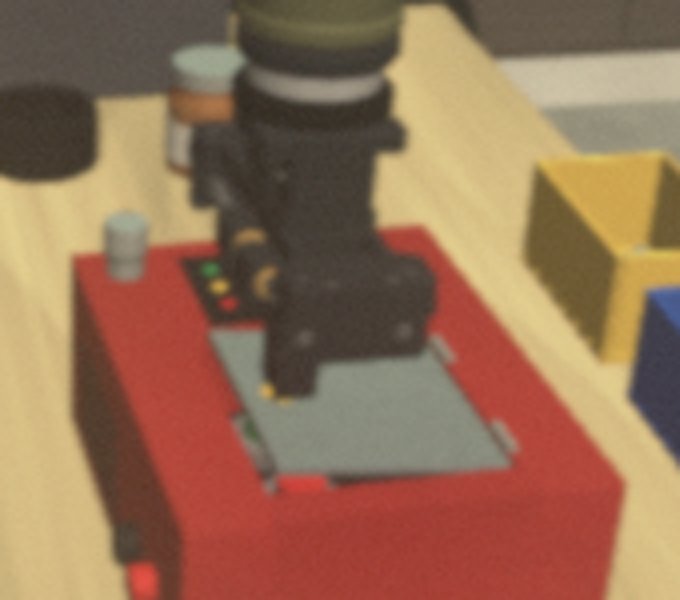

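View pics/wrist12.png

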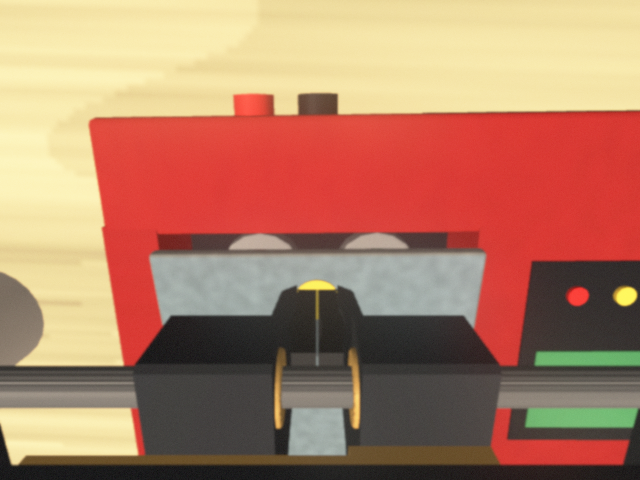

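Call:
send_rows:
  commands: [-0.008,0,-0.014,0,-0.006,0,1,-0.006,0,-0.014,0,-0.006,0,1,0,0,0,0,0,0,1,0,0,0,0,0,0,1]

```text
clock: 14.05
tool_pos: [0.5608, -0.1314, 0.1256]
eef_rot: [-0.017, 0.705, 0.006, 0.709]
contact_force: [1.7, -0.0, 3.7]
opening: 0.005
```

Call:
send_rows:
  commands: [0,0,-0.058,0,0,0,1,0,0,0.08,0,0,0,1,0,0,0.14,0,0,0,1,0,0,0.1,0,0,0,1,0,0,0,0,0,0,1]

```text
clock: 14.55
tool_pos: [0.5546, -0.1312, 0.1916]
eef_rot: [-0.018, 0.71, 0.006, 0.704]
contact_force: [0.4, -0.2, -0.1]
opening: 0.002
```

```bash
python3 snap.py 13 side wrist;python3 - <<'E'
import cv2
for n,(x,y) in dict(side=(290,160)).items():
    a=cv2.imread(f"pics/{n}13.png")[y:y+150,x:x+170];cv2.imwrite(f"pics/{n}13z.png",cv2.resize(a,None,fx=4,fy=4,interpolation=cv2.INTER_CUBIC))
E
```

```text
14.55 [ 0.5546 -0.1312  0.1916] [ 0.4 -0.2 -0.1] 0.002
tool axes (cols)
 [[-0.009 -0.034  0.999]
 [-0.017  0.999  0.033]
 [-1.    -0.016 -0.009]]
[0.5576, -0.1338, 0.12] [314.05392142 258.7222054 ]
[0.4789, 0.0528, 0.12] [682.59197378 127.05485757]
[ 0.55462806 -0.13122507  0.19164992] [316.5397503  311.39970227]
```

View pics/side13z.png

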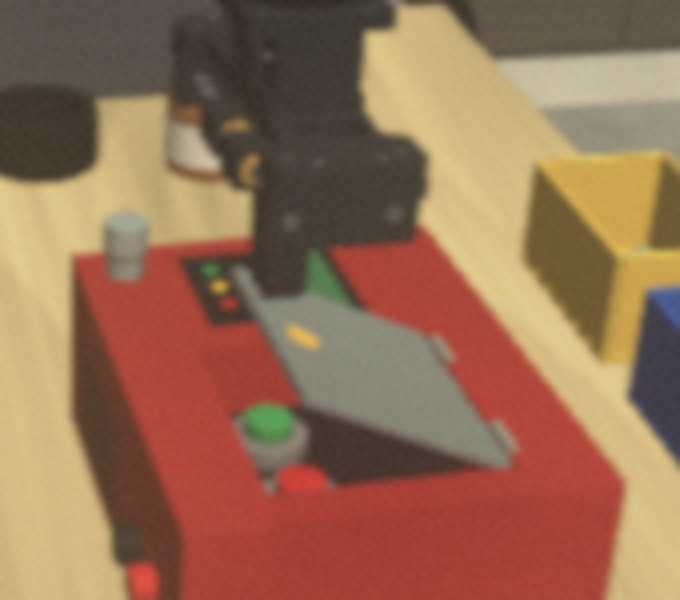

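View pics/wrist13.png

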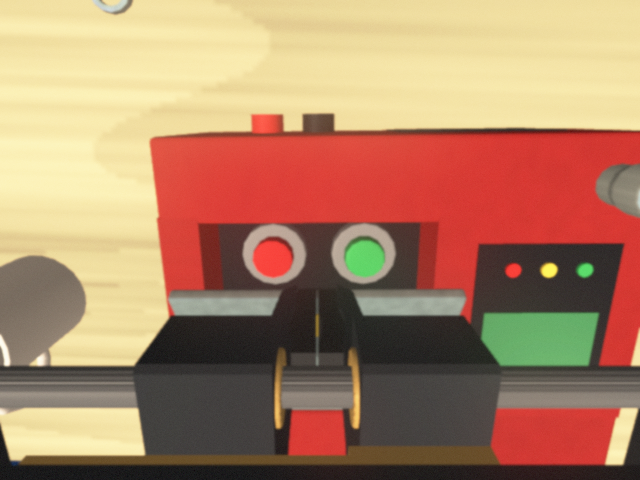

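Call:
send_rows:
  commands: [0.12,0,0.03,0,0,0,1,0,0,-0.06,0,0,0,1]

```text
clock: 14.85
tool_pos: [0.5821, -0.132, 0.1798]
eef_rot: [-0.018, 0.713, 0.006, 0.701]
contact_force: [0.1, -0.4, 5.0]
opening: 0.003
```

Call:
send_rows:
  commands: [-0.025,0,-0.045,0,0,0,1,-0.02,0,-0.045,0,0,0,1,-0.015,0,-0.04,0,0,0,1,-0.012,0,-0.035,0,0,0,1,-0.005,0,-0.02,0,0,0,1,0,0,0,0,0,0,1]

```text
clock: 15.45
tool_pos: [0.5636, -0.1323, 0.1275]
eef_rot: [-0.018, 0.713, 0.006, 0.701]
contact_force: [0.6, -0.8, 2.6]
opening: 0.002
```

Call:
send_rows:
  commands: [-0.01,0,-0.062,0,0,0,1]

```text
clock: 15.55
tool_pos: [0.5635, -0.1322, 0.1141]
eef_rot: [-0.018, 0.711, 0.005, 0.703]
contact_force: [5.0, -1.3, 6.6]
opening: 0.003
```

Call:
send_rows:
  commands: [0,0,-0.004,0,0,0,1,0,0,-0.002,0,0,0,1]

```text
clock: 15.75
tool_pos: [0.5635, -0.1322, 0.1134]
eef_rot: [-0.019, 0.711, 0.005, 0.703]
contact_force: [-0.6, -0.4, 8.9]
opening: 0.005
```

Settled near the stop. Release slowly and feel.

Call:
send_rows:
  commands: [0,0,0.016,0,0,0,1,0,0,0.016,0,0,0,1,0,0,0.016,0,0,0,1,0,0,0,0,0,0,1,0,0,0,0,0,0,1]

```text
clock: 16.25
tool_pos: [0.5632, -0.1321, 0.1251]
eef_rot: [-0.019, 0.711, 0.005, 0.703]
contact_force: [1.5, 0.2, 1.4]
opening: 0.005
```

Call:
send_rows:
  commands: [0,0,0.008,0,0,0,1,0,0,0,0,0,0,1]

```text
clock: 16.45
tool_pos: [0.5631, -0.132, 0.127]
eef_rot: [-0.019, 0.711, 0.005, 0.703]
contact_force: [1.1, -0.6, 1.8]
opening: 0.006
```

```bash
python3 snap.py 14 side wrist;python3 - <<'E'
import cv2
for n,(x,y) in dict(side=(290,160)).items():
    a=cv2.imread(f"pics/{n}14.png")[y:y+150,x:x+170];cv2.imwrite(f"pics/{n}14z.png",cv2.resize(a,None,fx=4,fy=4,interpolation=cv2.INTER_CUBIC))
E
```

```text
16.45 [ 0.5631 -0.132   0.127 ] [ 1.1 -0.6  1.8] 0.006
tool axes (cols)
 [[-0.012 -0.034  0.999]
 [-0.02   0.999  0.033]
 [-1.    -0.019 -0.012]]
[0.5576, -0.1338, 0.12] [312.54660111 287.50922542]
[0.4789, 0.0528, 0.12] [846.30916627 102.0206678 ]
[ 0.56312631 -0.13203227  0.12695439] [316.02888369 307.40019282]
```

View pics/wrist14.png

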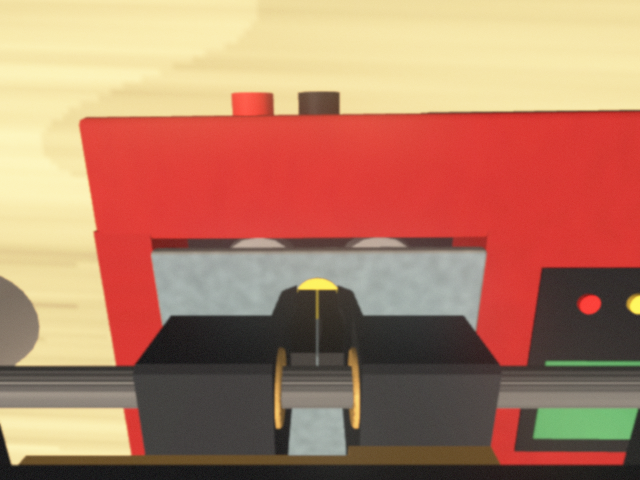

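View pics/side14z.png

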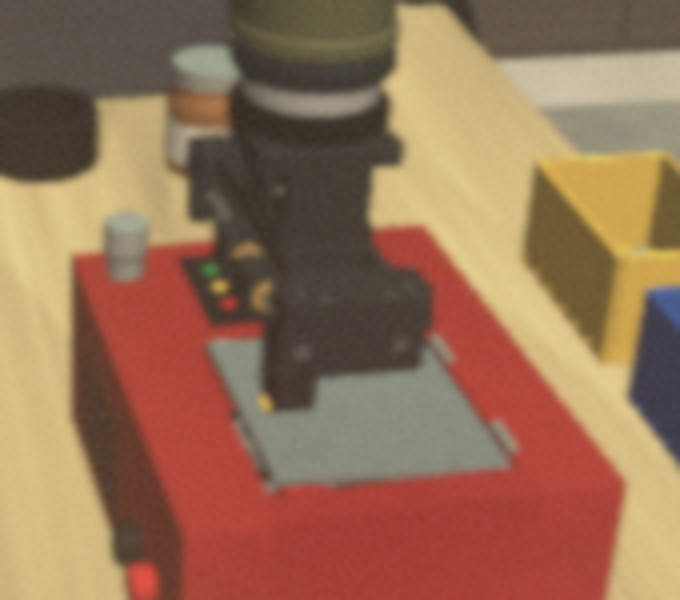

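Call:
send_rows:
  commands: [0,0,-0.01,0,0,0,1,0,0,-0.01,0,0,0,1,0,0,-0.01,0,0,0,1]

```text
clock: 16.85
tool_pos: [0.5627, -0.1321, 0.1189]
eef_rot: [-0.019, 0.711, 0.005, 0.702]
contact_force: [1.3, -0.1, 3.8]
opening: 0.005
```

Call:
send_rows:
  commands: [0,0,-0.01,0,0,0,1]

```text
clock: 16.95
tool_pos: [0.5627, -0.132, 0.1161]
eef_rot: [-0.019, 0.711, 0.005, 0.702]
contact_force: [1.2, 0.2, 3.8]
opening: 0.004
```

Call:
send_rows:
  commands: [0,0,-0.01,0,0,0,1]

```text
clock: 17.05
tool_pos: [0.5628, -0.1321, 0.1134]
eef_rot: [-0.019, 0.711, 0.005, 0.703]
contact_force: [0.2, -1.0, 7.9]
opening: 0.003
```

Call:
send_rows:
  commands: [0,0,-0.01,0,0,0,1]

```text
clock: 17.15
tool_pos: [0.563, -0.132, 0.1127]
eef_rot: [-0.019, 0.711, 0.004, 0.703]
contact_force: [-8.1, -1.8, 36.4]
opening: 0.006
```

Call:
send_rows:
  commands: [0,0,0.016,0,0,0,1,0,0,0.016,0,0,0,1,0,0,0.016,0,0,0,1,0,0,0.016,0,0,0,1,0,0,0,0,0,0,1]

```text
clock: 17.65
tool_pos: [0.5629, -0.1319, 0.1295]
eef_rot: [-0.019, 0.711, 0.004, 0.703]
contact_force: [1.6, -0.6, 1.9]
opening: 0.007
```

```bash
python3 snap.py 15 wrist
```

```text
17.65 [ 0.5629 -0.1319  0.1295] [ 1.6 -0.6  1.9] 0.007
tool axes (cols)
 [[-0.012 -0.034  0.999]
 [-0.021  0.999  0.033]
 [-1.    -0.021 -0.012]]
[0.5576, -0.1338, 0.12] [312.56755265 285.30669475]
[0.4789, 0.0528, 0.12] [837.8807081  102.76667079]
[ 0.56292957 -0.13192708  0.12948579] [316.09434633 307.15421869]
```

View pics/wrist15.png

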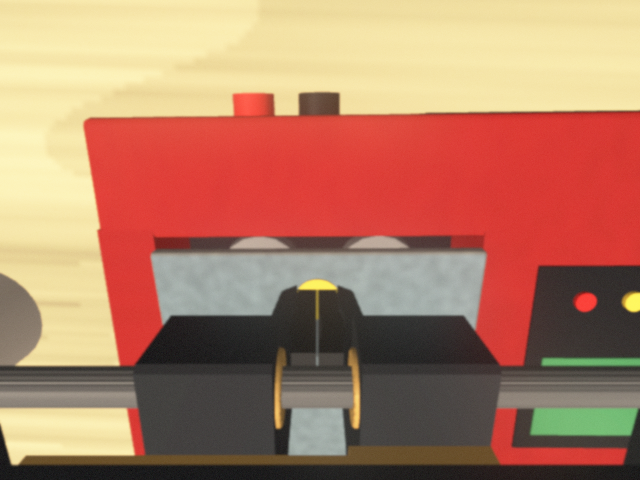

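Call:
send_rows:
  commands: [0,0,0.012,0,0,0,1,0,0,0,0,0,0,1,0,0,-0.02,0,0,0,1,0,0,0,0,0,0,1]

```text
clock: 18.1
tool_pos: [0.5619, -0.1319, 0.1264]
eef_rot: [-0.019, 0.712, 0.005, 0.702]
contact_force: [1.5, 0.4, 2.2]
opening: 0.008
```

Call:
send_rows:
  commands: [0,0,-0.064,0,0,0,1,0,0,-0.006,0,0,0,1,0,0,0,0,0,0,1]

```text
clock: 18.4
tool_pos: [0.5626, -0.132, 0.1141]
eef_rot: [-0.021, 0.711, 0.003, 0.703]
contact_force: [-0.3, 0.3, 2.7]
opening: 0.005
```

Call:
send_rows:
  commands: [0,0,0.12,0,0,0,1,0,0,0.0,0,0,0,1]

```text
clock: 18.6
tool_pos: [0.5613, -0.1317, 0.1442]
eef_rot: [-0.021, 0.712, 0.003, 0.702]
contact_force: [-0.3, -0.2, -0.0]
opening: 0.002
```

```bash
python3 snap.py 16 wrist
```

```text
18.6 [ 0.5613 -0.1317  0.1442] [-0.3 -0.2 -0. ] 0.002
tool axes (cols)
 [[-0.014 -0.034  0.999]
 [-0.025  0.999  0.034]
 [-1.    -0.025 -0.015]]
[0.5576, -0.1338, 0.12] [313.28300239 276.04017906]
[0.4789, 0.0528, 0.12] [792.0664881  109.13412877]
[ 0.56132923 -0.13174358  0.14416986] [316.09304164 307.20913745]
```

View pics/wrist16.png

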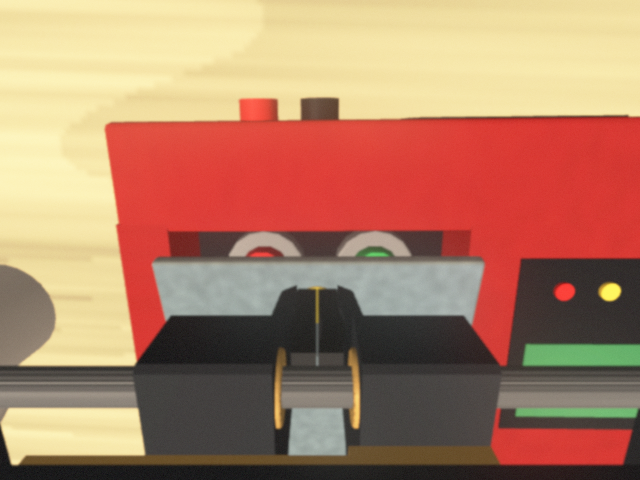

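Call:
send_rows:
  commands: [0,0,-0.04,0,0,0,1,0,0,-0.03,0,0,0,1,0,0,0,0,0,0,1,-0.01,0,-0.065,0,0,0,1,0,0,-0.008,0,0,0,1,0,0,-0.004,0,0,0,1,0,0,-0.004,0,0,0,1,0,0,-0.004,0,0,0,1,0,0,-0.004,0,0,0,1,0,0,-0.004,0,0,0,1,0,0,-0.004,0,0,0,1,0,0,-0.004,0,0,0,1]

```text
clock: 19.85
tool_pos: [0.559, -0.1322, 0.1129]
eef_rot: [-0.026, 0.711, -0.002, 0.703]
contact_force: [-2.5, 0.0, 17.1]
opening: 0.003
```

```bash
python3 snap.py 17 wrist side; python3 - <<'E'
import cv2
for n,(x,y) in dict(side=(290,160)).items():
    a=cv2.imread(f"pics/{n}17.png")[y:y+150,x:x+170];cv2.imwrite(f"pics/{n}17z.png",cv2.resize(a,None,fx=4,fy=4,interpolation=cv2.INTER_CUBIC))
E
```

```text
19.85 [ 0.559  -0.1322  0.1129] [-2.5  0.  17.1] 0.003
tool axes (cols)
 [[-0.01  -0.035  0.999]
 [-0.039  0.999  0.034]
 [-0.999 -0.039 -0.012]]
[0.5576, -0.1338, 0.12] [311.20066539 312.0588647 ]
[0.4789, 0.0528, 0.12] [911.06330894 113.98803649]
[ 0.55895289 -0.13217022  0.11291791] [316.10170515 307.24018149]
```

View pics/wrist17.png

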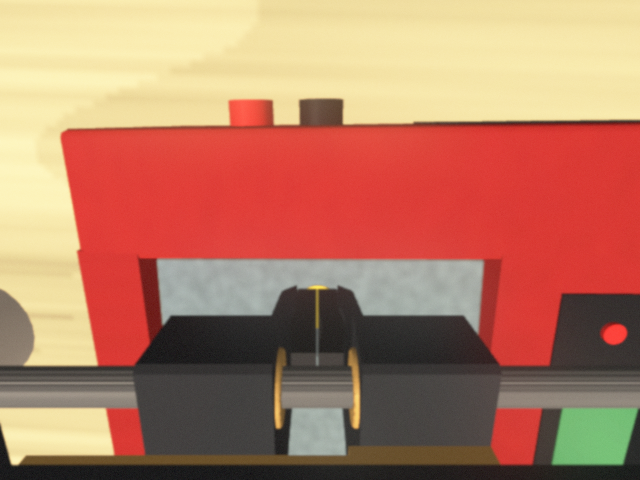

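View pics/side17z.png

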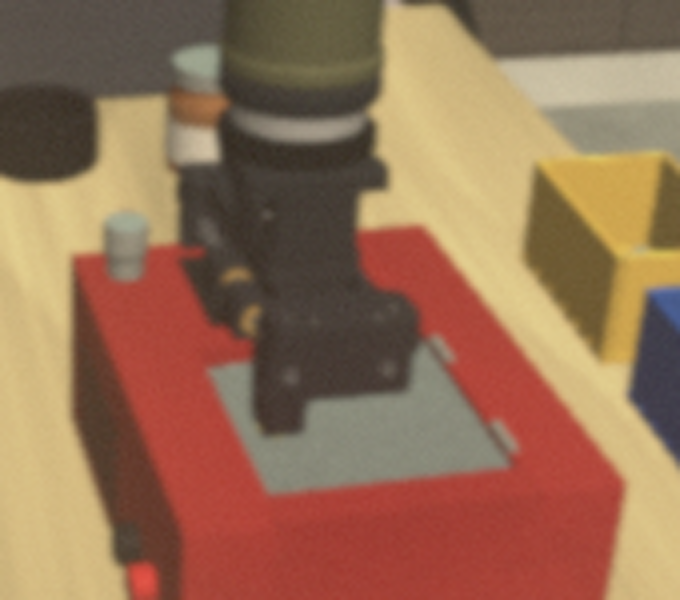

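Call:
send_rows:
  commands: [0,0,0.15,0,0,0,1,0,0,0.0,0,0,0,1]

```text
clock: 20.15
tool_pos: [0.558, -0.1321, 0.1497]
eef_rot: [-0.026, 0.712, -0.001, 0.702]
contact_force: [-0.2, 0.0, 0.9]
opening: 0.001
```

```bash
python3 snap.py 18 wrist
```

```text
20.15 [ 0.558  -0.1321  0.1497] [-0.2  0.   0.9] 0.001
tool axes (cols)
 [[-0.014 -0.035  0.999]
 [-0.039  0.999  0.035]
 [-0.999 -0.038 -0.015]]
[0.5576, -0.1338, 0.12] [315.00393025 278.32156851]
[0.4789, 0.0528, 0.12] [782.76825948 118.4547864 ]
[ 0.55799503 -0.13208727  0.14968727] [316.03254628 307.13558818]
```

View pics/wrist18.png

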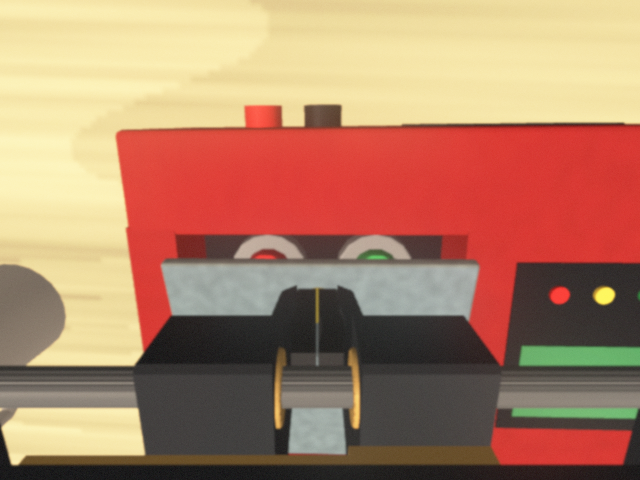

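Call:
send_rows:
  commands: [0.02,0,-0.04,0.012,0,0,1,0,0,-0.035,0.01,0,0,1,0,0,-0.02,0,0,0,1,0,0,0,0,0,0,1]

```text
clock: 20.6
tool_pos: [0.5597, -0.1326, 0.1179]
eef_rot: [-0.012, 0.715, 0.012, 0.699]
contact_force: [1.1, 0.2, 3.3]
opening: 0.006
```

Call:
send_rows:
  commands: [0,0,-0.014,0,0,0,1]

```text
clock: 20.7
tool_pos: [0.5598, -0.1326, 0.1139]
eef_rot: [-0.012, 0.715, 0.012, 0.699]
contact_force: [0.3, -0.5, 4.7]
opening: 0.009
```

Call:
send_rows:
  commands: [0,0,0.15,0,0,0,1,0,0,0.08,0,0,0,1]

```text
clock: 20.9
tool_pos: [0.5563, -0.1328, 0.1679]
eef_rot: [-0.012, 0.719, 0.013, 0.695]
contact_force: [0.0, 0.4, 0.0]
opening: 0.004
```

```bash
python3 snap.py 19 wrist
```

```text
20.9 [ 0.5563 -0.1328  0.1679] [0.  0.4 0. ] 0.004
tool axes (cols)
 [[-0.034 -0.036  0.999]
 [ 0.001  0.999  0.036]
 [-0.999  0.002 -0.034]]
[0.5576, -0.1338, 0.12] [313.99069079 270.02679122]
[0.4789, 0.0528, 0.12] [715.86701417 125.02356202]
[ 0.55630512 -0.13275984  0.16786006] [316.06138801 307.24265477]
```

View pics/wrist19.png

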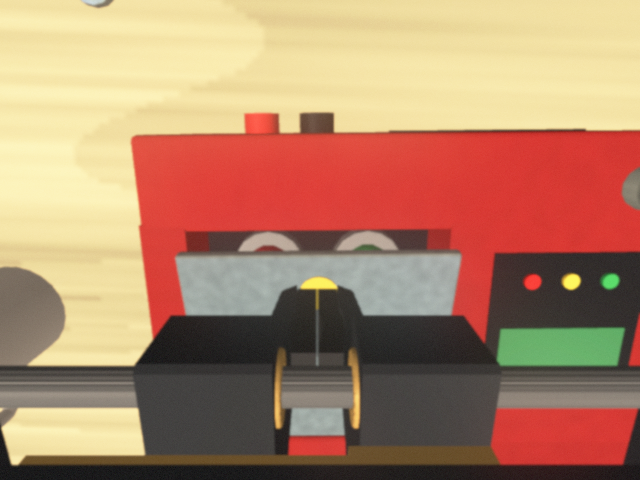

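Call:
send_rows:
  commands: [0,0,0.2,0,0,0,1,0,0,0.2,0,-0.01,0,1,0,0,0.2,0,-0.01,0,1,0.1,0,0.02,0,0,0,1,0.15,0,0,0,0,0,1,0.15,0,0,0,0,0,1,0.14,0,0,0,0,0,1,0,0,0,0,0,0,1,0,0,0,0,0,0,1,0,0,0,0,0,0,1,0,0,0,0,0,0,1,0,0,0,0,0,0,1]

```text
clock: 22.15
tool_pos: [0.6876, -0.1372, 0.3164]
eef_rot: [-0.015, 0.713, 0.008, 0.701]
contact_force: [-0.1, 0.2, -0.6]
opening: 0.005
```

Call:
send_rows:
  commands: [0,0,0,0,0,0,1,0,0,0,0,0,0,1,0,0,0,0,0,0,1,0,0,0,0,0,0,1,0,0,0,0,0,0,1,0,0,0,0,0,0,1,0,0,0,0,0,0,1,0,0,0,0,0,0,1]

```text
clock: 22.95
tool_pos: [0.6866, -0.1381, 0.3178]
eef_rot: [-0.015, 0.713, 0.008, 0.701]
contact_force: [-0.2, -0.0, 0.5]
opening: 0.005
```

```bash
python3 snap.py 20 side;python3 - <<'E'
import cv2
for n,(x,y) in dict(side=(290,160)).items():
    a=cv2.imread(f"pics/{n}20.png")[y:y+150,x:x+170];cv2.imwrite(f"pics/{n}20z.png",cv2.resize(a,None,fx=4,fy=4,interpolation=cv2.INTER_CUBIC))
E
```

```text
22.95 [ 0.6866 -0.1381  0.3178] [-0.2 -0.   0.5] 0.005
tool axes (cols)
 [[-0.017 -0.032  0.999]
 [-0.01   0.999  0.032]
 [-1.    -0.01  -0.017]]
```

View pics/side20z.png

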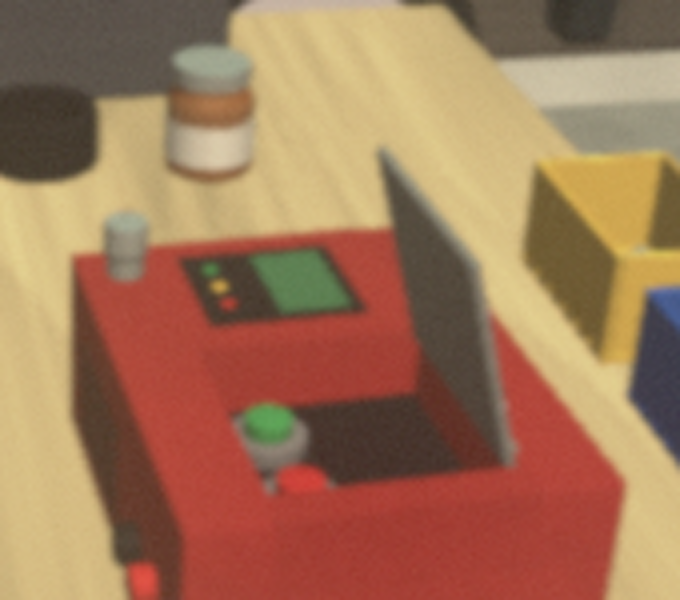

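Call:
send_rows:
  commands: [0,0.012,-0.12,0,0,0,1,0,0.012,-0.14,0,0,0,1,0,0,-0.14,0,0,0,1,0,0,-0.02,0,0,0,1,-0.1,0,0,0,0,0,1,-0.07,0,0,0,0,0,1]

```text
clock: 23.6
tool_pos: [0.6463, -0.131, 0.2119]
eef_rot: [-0.014, 0.71, 0.008, 0.704]
contact_force: [-0.2, 0.1, -0.1]
opening: 0.006
```

Call:
send_rows:
  commands: [-0.06,0,-0.012,0,0,0,1,-0.06,0,-0.03,0,0,0,1,-0.05,0,-0.04,0,0,0,1,-0.05,0,-0.045,0,0,0,1]

```text
clock: 24.0
tool_pos: [0.5996, -0.132, 0.1898]
eef_rot: [-0.014, 0.701, 0.006, 0.713]
contact_force: [1.9, -0.8, 3.6]
opening: 0.003
```

Call:
send_rows:
  commands: [-0.04,0,-0.045,0,0.01,0,1,-0.04,0,-0.05,0,0.005,0,1,-0.03,0,-0.045,0,0,0,1,-0.02,0,-0.03,0,0,0,1]

```text
clock: 24.4
tool_pos: [0.574, -0.133, 0.1527]
eef_rot: [-0.014, 0.704, 0.004, 0.71]
contact_force: [3.2, -1.2, 2.5]
opening: 0.008
```

Call:
send_rows:
  commands: [-0.025,0,-0.025,0,0,0,1,-0.015,0,-0.025,0,0,0,1]

```text
clock: 24.6
tool_pos: [0.567, -0.1328, 0.1412]
eef_rot: [-0.014, 0.701, 0.004, 0.713]
contact_force: [4.5, -0.8, 4.5]
opening: 0.01
```

Call:
send_rows:
  commands: [-0.01,0,-0.02,0,0,0,1]

```text
clock: 24.7
tool_pos: [0.5661, -0.1328, 0.1368]
eef_rot: [-0.014, 0.7, 0.004, 0.714]
contact_force: [3.4, -1.5, 8.4]
opening: 0.003
```

Call:
send_rows:
  commands: [-0.01,0,-0.015,0,0,0,1,0,0,0,0,0,0,1]

```text
clock: 24.9
tool_pos: [0.5657, -0.1328, 0.1339]
eef_rot: [-0.014, 0.698, 0.004, 0.716]
contact_force: [1.0, -0.1, 1.9]
opening: 0.001
```

Call:
send_rows:
  commands: [-0.01,0,-0.02,0,0,0,1]

```text
clock: 25.0
tool_pos: [0.5645, -0.1328, 0.1297]
eef_rot: [-0.014, 0.697, 0.004, 0.717]
contact_force: [2.9, -0.9, 3.5]
opening: 0.005
```

Call:
send_rows:
  commands: [-0.01,0,-0.02,0,0,0,1]

```text
clock: 25.1
tool_pos: [0.5623, -0.1327, 0.1247]
eef_rot: [-0.014, 0.697, 0.004, 0.717]
contact_force: [2.9, -0.7, 3.6]
opening: -0.001
```

Call:
send_rows:
  commands: [0,0,0,0,0,0,1,0,0,0,0,0,0,1]

```text
clock: 25.3
tool_pos: [0.5607, -0.1325, 0.1237]
eef_rot: [-0.014, 0.698, 0.004, 0.716]
contact_force: [2.0, 0.9, 2.7]
opening: 0.009
```

Call:
send_rows:
  commands: [0,0,-0.042,0,0,0,1]

```text
clock: 25.4
tool_pos: [0.5607, -0.1325, 0.1138]
eef_rot: [-0.014, 0.698, 0.003, 0.716]
contact_force: [1.9, -0.7, 4.8]
opening: 0.005
```

Call:
send_rows:
  commands: [0,0,-0.004,0,0,0,1,0,0,-0.002,0,0,0,1,0,0,-0.002,0,0,0,1]

```text
clock: 25.7
tool_pos: [0.5607, -0.1325, 0.113]
eef_rot: [-0.015, 0.698, 0.003, 0.716]
contact_force: [-0.6, 0.0, 7.5]
opening: 0.008
```

Call:
send_rows:
  commands: [0,0,0.14,0,0,0,1,0,0,0.05,0,0,0,1]

```text
clock: 25.9
tool_pos: [0.5566, -0.1324, 0.1587]
eef_rot: [-0.015, 0.702, 0.003, 0.712]
contact_force: [0.5, 0.5, -0.0]
opening: 0.004
```

```bash
python3 snap.py 21 wrist
```

```text
25.9 [ 0.5566 -0.1324  0.1587] [ 0.5  0.5 -0. ] 0.004
tool axes (cols)
 [[ 0.015 -0.026  1.   ]
 [-0.016  1.     0.026]
 [-1.    -0.016  0.015]]
[0.5576, -0.1338, 0.12] [314.70768921 272.0869421 ]
[0.4789, 0.0528, 0.12] [753.56839909 115.3413658 ]
[ 0.55659258 -0.13242773  0.15871829] [316.06747702 307.25179576]
```

View pics/wrist21.png

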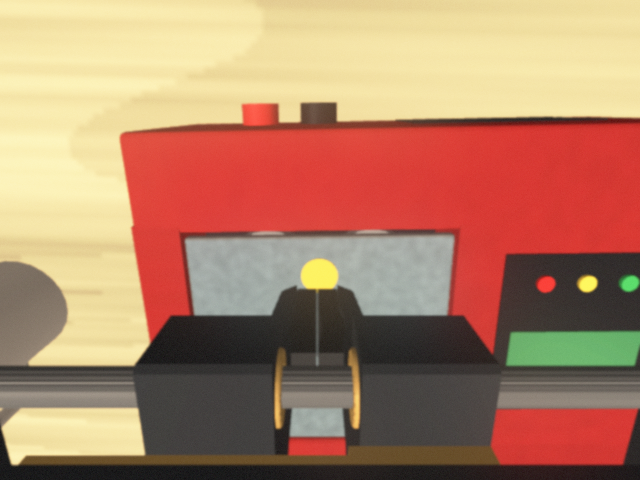

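Call:
send_rows:
  commands: [0,0,0.14,0,0,0,1,-0.08,0,0.14,0,0,0,1,-0.14,0,0.1,0,0,0,1,-0.14,0,0.05,0,0,0,1,-0.1,0,0,0,0,0,1,0,0,0,0,0,0,1,0,0,0,0,0,0,1,0,0,0,0,0,0,1,0,0,0,0,0,0,1,0,0,0,0,0,0,1]

```text
clock: 26.95
tool_pos: [0.4305, -0.1338, 0.2606]
eef_rot: [-0.013, 0.71, 0.003, 0.705]
contact_force: [0.0, -0.3, 0.4]
opening: 0.003
```

```bash
python3 snap.py 22 side scene;python3 - <<'E'
import cv2
for n,(x,y) in dict(side=(290,180)).items():
    a=cv2.imread(f"pics/{n}22.png")[y:y+150,x:x+170];cv2.imwrite(f"pics/{n}22z.png",cv2.resize(a,None,fx=4,fy=4,interpolation=cv2.INTER_CUBIC))
for n in("side","scene"):
    a=cv2.imread(f"pics/{n}0.png");b=cv2.imread(f"pics/{n}22.png");cv2.imwrite(f"pics/{n}d.png",cv2.absdiff(a,b)*3)
E
```

```text
26.95 [ 0.4305 -0.1338  0.2606] [ 0.  -0.3  0.4] 0.003
tool axes (cols)
 [[-0.007 -0.023  1.   ]
 [-0.015  1.     0.023]
 [-1.    -0.015 -0.007]]
```

View pics/side22z.png

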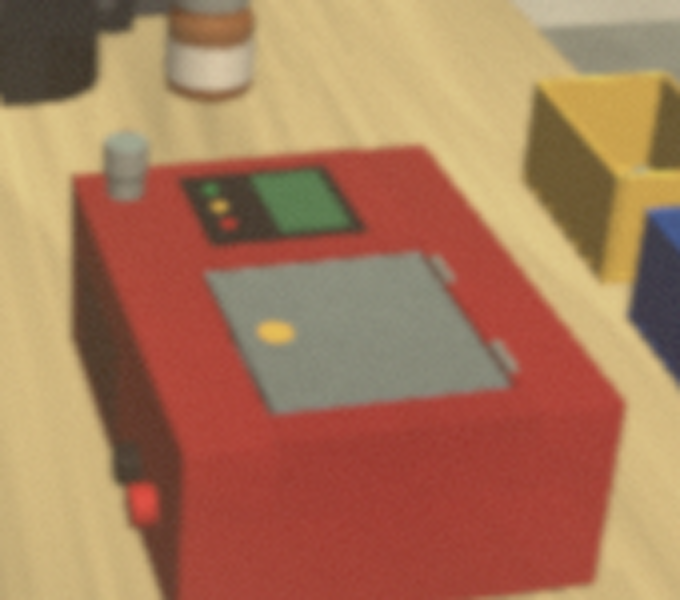

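View pics/sided.png

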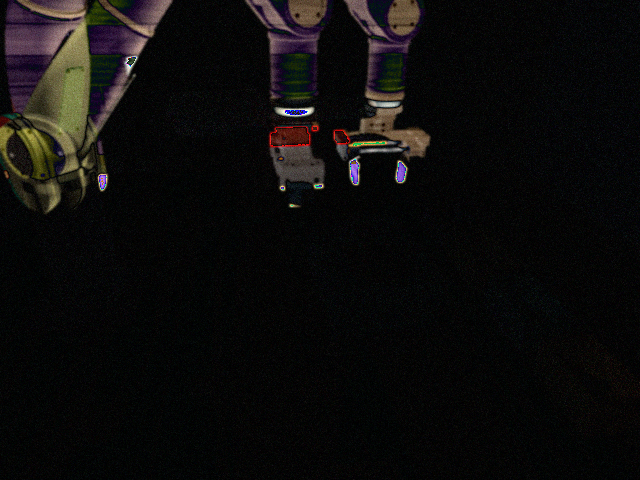

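View pics/scene22.png

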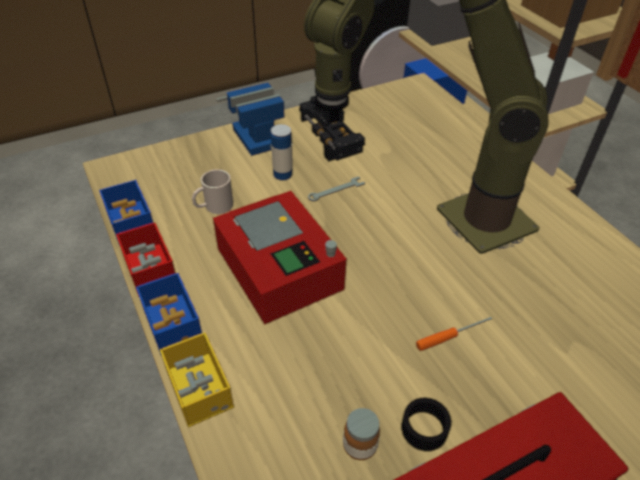

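The cover is flush and has stayed latched for over a second. The image difference against the start shows only the arm has changed, and the tool is clear of everything. Handing in.

```bash
python3 -c "
from plant import job
print(job.finish_job())"
```

```text
the job is handed in; nothing more can be done
None
```

The job is done and handed in. The charger's cover is latched flush after popping it open, pressing the green start button fully down and letting it come back up, and pushing the cover shut. All of it was done with the shut fingertips, and the clock read about 27 s of the 54 s allowed.

**Last checks:**
- The side view matches the starting picture everywhere except the arm. The cover is flush, and the socket and the other bystanders in view have not moved.
- The cover was still latched more than a second after release.
- The tool read about 0 N and stood well clear of everything, about 14 cm above the charger's top and in front of it.
- I did not press the red button.

**What did not go to plan:**
- **Closing took several tries.** Six closing presses went to the stop or close to it without holding, and the cover sprang open again each time. I don't know why. The one that held came after letting it open fully once more, pushing it down slowly, and making one smooth press with a short hold before letting go.
- **Some pushes were harder than intended.** The start button reached about 71 N at its lower end, and the cover about 36 N at its stop. Both were fingertip contacts, and no wrist force I read came near 120 N.

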